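# Lock the pipe rest's brace with its hitch pin

### The job

Lock the telescopic brace of the pipe rest: take the hitch pin from the wooden block and push it fully home through the cross hole in the brace, then swing its sprung wire loop over the shaft end until it snaps past the tip and stays there, without pushing so hard that the loop bends. Leave the pin locked in place and do not disturb the other things on the bench.

Things in the scene. Friction and masses are not known exactly. Their poses are not given: they have to be found in the camera images.
- pin: Steel hitch pin, 0.34 kg, upright in the block's socket, collar on the block's top. Origin: centre of the collar's underside; z along the shaft towards the head, x along the loop's pivot, y to the loop's side. Shaft below the collar 14 mm thick, 70 mm long. Collar 30 (x) by 28 (y) by 5 mm, with an ear 16 mm wide out to y = 32 mm, rising to z = 14 mm, that carries the loop.
- pin_head (a point): Middle of the pin's head, the part to grip, at (0, 0, 20.5) mm in the pin's frame: a 20 by 20 mm square block from z = 5 to z = 36 mm. Grip it across the pin's x (the ear is in the way on +y).
- pin_nose (a point): Very tip of the shaft, 70 mm below the pin's origin. The last 14 mm taper slightly from 14 mm thick to a round nose of 6.3 mm radius.
- loop_pivot (a point): Pivot of the pin's wire loop, at (0, 28, 8) mm in the pin's frame; its axis is the pin's x.
- loop (a joint): Swing of the wire loop, rad. 0 = sprung fully open: it sticks out to the pin's +y, its far end 10 degrees up. Grows as the loop is swung down and in: at 1.75 its crossbar is right under the nose, beyond that on the far side; stop at 1.95. A weak spring (0.02 to 0.06 N m) reopens it until it has snapped past the nose. Snapped home it rests at about 1.85.
- loop_bar (a point): Middle of the loop's crossbar (6 mm thick, 25 mm long). The loop is two 5 mm wires 25 mm apart that straddle the shaft end. At joint 1.75, from the pivot in the pin's (y, z), mm: wires from (0, 0) to (7, -9), down to (7, -78), in to the bar at (-28, -78). It stretches lengthwise, 1.1 N/mm, and must give about 3 mm to ride over the nose; the bar is a smooth roller.
- loop_plate (a point): Centre of the outer face of the loop's thumb plate, 25 by 40 mm, joining the two wires 45 mm from the pivot; at joint 1.75 at (y, z) = (9, -45) mm from the pivot, facing the pin's +y. Push here to swing the loop: next to nothing at first, then about 4 to 15 N near joint 1.7 until the bar snaps over the nose. Polished.
- loop_wire: The loop itself (wires, thumb plate and crossbar), 35 g; its origin is at the pivot and at joint 1.75 its axes are the pin's. It bends if the fingers press on it with over 40 N: stop pushing when it snaps; its end stop is rigid.
- hole (a point): Centre of the hole's mouth in the upper face of the brace, 151 mm up; the hole is 15.5 mm wide. z out along the hole's axis (push the pin along -z), leaning 35 degrees from vertical towards the brace's foot on the robot's side; x up along the brace, y across it. The pin goes in with its x along the brace (either way round), so that the loop can close around the brace's side.
- rest: Pipe rest, fixed. Origin on the bench under the hole's middle; x from the brace's foot to the post. The brace is a grey 40 mm square tube leaning 35 degrees from level, from 170 mm below the hole to 40 mm above it; a 30 mm inner tube goes on to 228 mm, ending at a post with a V head 330 mm high, 215 mm from the origin. Base bar 60 mm wide, 12 mm high.
- brace_mid (a point): Middle of the brace tube, 20 mm below the hole's mouth along its axis; axes as for the hole. In there the sliding inner tube has its own 15.5 mm hole, at first up to 3.5 mm out of line along x. It slides stiffly (5 to 12 N); the round nose draws it into line as the pin is pushed: feel for up to about 20 N part way, from 8 mm in, long before the collar meets the brace.
- block: Wooden block 90 (x) by 70 (y) by 85 (z) mm, fixed; origin under its centre. The round socket in the middle of its top is 17.5 mm wide and 78 mm deep, a loose fit for the pin, which can lean a little.
- wax: Bystander: cake of wax, 70 by 50 by 30 mm. Origin under its centre.
- mould: Bystander: brass cup mould, 72 mm across, 60 mm high.
- tumbler: Bystander: glass tumbler, 72 mm across, 95 mm high.
- jacks: Bystander: steel spring tongs lying flat, 225 mm long, 10 mm high.
- ladle: Bystander: wooden shaping ladle, 200 mm long, 45 mm high.
- paddle: Bystander: cork paddle lying flat, 215 mm long, 16 mm high.
- water: Bystander: plastic bottle, 64 mm across, 200 mm high.
There are look-alikes about, which are no part of the job. Several things have the shape of the pin; the one meant has the colours described above.

How it is judged:
On the way, in this order (a step that is already met when the one before it is completed fails the run):
1. the pin is fully home in the cross hole, its loop still open (distance between pin and hole below 0.004 m and angle between the z axis of pin and the z axis of hole, either way round below 0.09 rad and value of joint loop below 1.6 rad), for 0.2 s.
2. the loop has snapped over the shaft end (value of joint loop above 1.79 rad and distance between pin and hole below 0.006 m), for 0.2 s.
At the end, for the whole second after the job is handed in: The pin sits in the brace's cross hole with its collar within 6 mm of the mouth and its shaft within 0.12 rad of the hole's axis, its loop snapped past the shaft end (loop joint above 1.79 rad), the pin at rest and released (all of step 2 and angle between the z axis of pin and the z axis of hole, either way round below 0.12 rad and linear speed of pin below 0.02 m/s); the robot touches nothing.
It fails at once if a bystander is pushed more than 25 mm from its place (distance of any of wax, mould, tumbler, jacks, ladle, paddle, water from where it was at the start of the episode above 0.025 m).
It fails at once if the loop is bent by pressing on it with over 40 N (contact force between the fingers and loop_wire above 40 N).
It also fails if it takes over 59 s, if anything falls off the work surface, if the arm or the gripper's body presses on something with over 40 N, if the wrist force passes 120 N, or if a joint passes its speed limit or range.

### The arm

A 6-joint arm with a two-finger parallel gripper is mounted at the origin on the work surface. World frame = base frame: x ahead of the robot, y to its left, z up, the work surface at z = 0. Lengths are in m, angles in rad, forces in N, time in s.
With the tool pointing down it reaches from about 0.375 to 0.975 m from the base axis. Payload 3.8 kg.
Tool frame: the origin (TCP) lies at the very end of the fingers, on their centre line; the grasp point (between the pads) lies 19 mm behind it; z points along the fingers, y is the line along which they close (so a half turn about z gives the same grasp; the last joint's range is limited). The gripper opens to 85 mm and grips with 20 to 120 N. Pads are 22 mm wide; open, the fingers measure 114 mm over their backs; the gripper's body (76 mm by 85 mm) begins 54 mm behind the grasp point. The pads swing forward as they close: fully open they stand 13 mm farther back than shut.
Start: joints at [1.261, 0.264, 1.604, -0, 1.274, -0.037], TCP at [0.182, 0.65, 0.231] pointing down, gripper open.
Joint ranges: [-2.63, 2.63], [-0.94, 2.18], [0.31, 2.57], [-1.31, 4.45], [0, 2.66], [-2.55, 2.55]. Speed limits (rad/s): [2.57, 2.57, 3.14, 3.14, 3.14, 3.14].

### API

Orientations are given as a rotation vector (axis times angle).
In Python, from workcell import read_state, read_camera, calibration, finish_job gives the robot as it stands.
- The arm moves only by the tool step_arm, never from a script. Its argument "commands" is a list of rows, each an object of numbers: "fingers": the gripper's target within -1 to 1 (shut at 1, half-way at 0, fully open at -1); "dx", "dy", "dz": the shift along the tool's x, y, z in m; "roll": the turn about the tool's z in degrees. In form: [{"fingers": .., "dx": .., "dy": .., "dz": .., "roll": ..}, ...]. A call has 1 to 8 rows; each row is the pose to reach, as a shift and turn from the pose commanded when the call began, along the tool's axes at that moment; what a row does not reach only later rows make up. A row lasts 1/8 s, in which the tool goes at most 62.5 mm and 10.7 degrees, less where a joint would pass 70% of its speed; a pose out of reach is approached as far as the arm can. A call with a gripper value outside its range is refused whole. The fingers move at their own pace and stop on an object; "squeeze" is the grip in N (left out, the last holds). Time passes only in rows, so rows that repeat a pose let the fingers close. It gives the time, the measured TCP pose, the force, the opening and the grip force at its end, in the units of the state.
- read_state(): the state, without advancing time (a new reading comes with each control period).
- read_camera(name): name is "side" or "top" or "wrist"; returns (picture, depth): 480x640x3 uint8, blue, green, red; 480x640 float32, m along the optical axis (not along the pixel's ray), 0 where there is no reading.
- calibration(name): a dict with "intrinsics" (3x3 intrinsics, pixels), "world_to_cam" (4x4, takes a point from world to camera coordinates). Camera axes: x right, y up, looking along -z (the intrinsics and any distortion apply to the point x, -y, -z); pixel columns grow to the right and rows downward; lengths in m; the calibration is good to about 2 mm. The wrist camera is an equidistant fisheye: a pixel r from the principal point sees the ray r / f radians off the axis. A picture is of the moment at which its call begins: read the wrist's pose just before it. calibration takes no time and is no camera call; for the wrist camera it gives the pose at the moment of the call.
- finish_job(): hands the job in; it is judged then, once.
The state is a dict: "time": time; "q": joint angles; "joint_vel": joint speeds; "joint_torque": joint torques, N m; "tool_pos": TCP position; "tcp_rot": TCP orientation; "wrist_force": force on the tool from outside, world axes, zero at the start; "torque": the same for the moment, N m; "width": opening from 0.0 (shut) to 1.0 (fully open); "grip_force": force on a finger pad.
Only numpy, scipy, OpenCV 4.12 (cv2) and the standard library are available. Lean on these libraries where they do the work, as an engineer would, in place of code of your own. Each camera call takes 0.05 s, during which the arm holds its last target. There are 200 camera calls.

## Working session

There is one attempt and no reset: what is moved stays moved. The work goes in short steps, Python scripts to look and compute and a tool call to move; the robot and the scene stay as the last step left them, time stands still between calls to the robot, and variables do not carry over. Pictures are saved under pics/ and viewed, at most 10 in all, crops included, and the job is handed in when it is done.

Besides the shell and the picture viewer there is one more tool, called after "Call:" by a JSON object that holds its "name" and its "arguments", one argument or row to a line. step_arm: Moves the arm, as the interface text tells. Its arguments: {"type":"object","properties":{"commands":{"type":"array","items":{"type":"object","properties":{"fingers":{"type":"number"},"dx":{"type":"number"},"dy":{"type":"number"},"dz":{"type":"number"},"roll":{"type":"number"}}}},"squeeze":{"type":"number"}},"required":["commands"]}

```bash
mkdir -p pics; ls; python3 - <<'E'
from workcell import *
import cv2,numpy as np
s=read_state();print(s)
for n in("side","top"):
    p,d=read_camera(n);cv2.imwrite(f"pics/{n}0.png",p);np.save(f"{n}0d.npy",d);c=calibration(n);print(n,{k:np.round(v,4).tolist() if not isinstance(v,str) else v for k,v in c.items()})
E
```

```text
pics
{'time': 0.0, 'q': array([ 1.26111411e+00,  2.64783475e-01,  1.60535078e+00, -2.54030763e-06,
        1.27366560e+00, -3.68824601e-02]), 'joint_vel': array([-0.00076509,  0.0001147 , -0.00059004, -0.00070424,  0.00054981,
        0.00033696]), 'joint_torque': array([ 8.73052322e-04, -5.15129113e+01, -3.67310750e+01,  8.08199928e-06,
        1.30066287e-02, -1.12577024e-05]), 'tool_pos': array([0.18163976, 0.64936672, 0.22995411]), 'tcp_rot': array([-0.42713251, -3.11203705,  0.00341538]), 'wrist_force': array([-0.78763653,  0.97717965,  0.45051689]), 'torque': array([-0.00152213, -0.02034308, -0.02765846]), 'grip_force': 0.0, 'width': 0.9995030370289905}
side {'intrinsics': [[566.6866, 0.0, 324.9836], [0.0, 566.6866, 233.4944], [0.0, 0.0, 1.0]], 'world_to_cam': [[-0.9577, -0.2871, 0.0187, 0.5626], [0.2076, -0.6445, 0.7359, -0.2011], [-0.1992, 0.7086, 0.6769, -1.202], [0.0, 0.0, 0.0, 1.0]]}
top {'intrinsics': [[451.7177, 0.0, 317.3534], [0.0, 451.7177, 235.1347], [0.0, 0.0, 1.0]], 'world_to_cam': [[-0.0043, -0.9999, 0.0101, -0.0113], [0.9887, -0.0027, 0.1498, -0.6346], [-0.1497, 0.0106, 0.9887, -1.33], [0.0, 0.0, 0.0, 1.0]]}
```

View pics/side0.png

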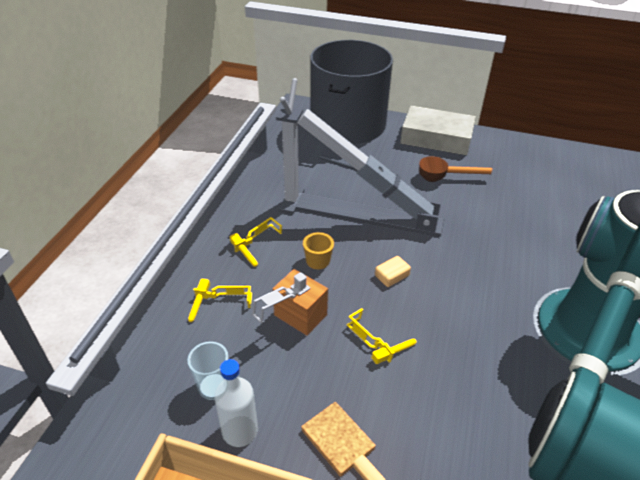

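View pics/top0.png

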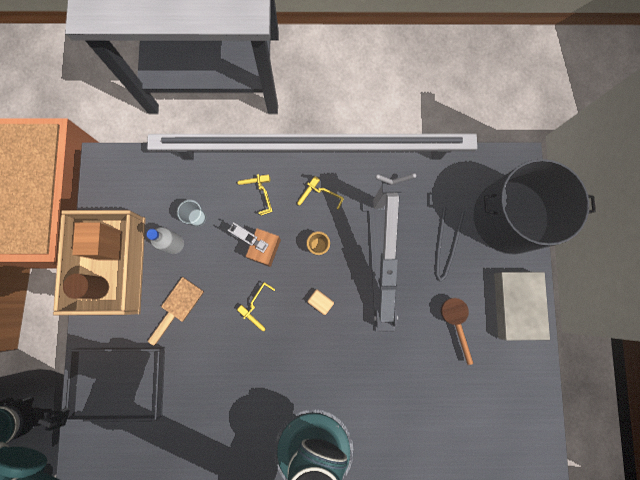

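The steel pin with an open grey loop stands in the block: side (300,283), top (262,241). Look-alikes are the three yellow pins lying on the bench: top (258,190), (318,190), (255,305). I choose the steel one; the brace hole appears near top (390,270). Next I'll measure both by depth and check them in one crop.

```bash
cat > h.py <<'E'
import numpy as np,cv2
from workcell import *
def cloud(n,d,c=None):
    c=c or calibration(n);K=np.array(c["intrinsics"]);T=np.linalg.inv(np.array(c["world_to_cam"]))
    v,u=np.mgrid[:480,:640];x=(u-K[0,2])/K[0,0]*d;y=(v-K[1,2])/K[1,1]*d
    P=np.stack([x,-y,-d,np.ones_like(d)],-1)@T.T
    return P[...,:3]
E
python3 - <<'E'
from h import *
I={};
for n in("top","side"):
    d=np.load(n+"0d.npy");P=cloud(n,d);p=cv2.imread(f"pics/{n}0.png");I[n]=p
    hsv=cv2.cvtColor(p,cv2.COLOR_BGR2HSV);ok=(d>0)&(hsv[...,1]<60)
    c=(257,243) if n=="top" else (300,290)
    v,u=np.mgrid[:480,:640];near=(abs(u-c[0])<50)&(abs(v-c[1])<50)&ok
    for lo,hi in((.088,.1),(.1,.115),(.115,.13)):
        m=near&(P[...,2]>lo)&(P[...,2]<hi);q=P[m]
        if len(q):print(n,lo,len(q),q.mean(0).round(4),q.min(0).round(4),q.max(0).round(4))
    m=near&(P[...,2]>.088)
    # block top
    b=(hsv[...,0]<20)&(hsv[...,1]>100)&(abs(P[...,2]-.085)<.006)&(abs(u-c[0])<50)&(abs(v-c[1])<50)
    r=cv2.minAreaRect((P[b][:,:2]*1000).astype(np.float32));print("block",r)
    # brace sleeve: width profile of bright thing
    w=(340,430,170,345) if n=="top" else (270,450,90,240)
    m=(u>w[0])&(u<w[1])&(v>w[2])&(v<w[3])&(d>0)&(P[...,2]>.03)&(P[...,2]<.34)
    q=P[m]
    for x0 in np.arange(q[:,0].min(),q[:,0].max(),.025):
        s=q[(q[:,0]>=x0)&(q[:,0]<x0+.01)]
        if len(s)>5:print(n,round(x0+.005,3),len(s),"y",np.percentile(s[:,1],[2,50,98]).round(4),"z",np.percentile(s[:,2],[10,50,90]).round(4))
a=cv2.resize(I["top"][170:340,340:430],None,fx=3.5,fy=3.5);b=cv2.resize(I["side"][130:330,230:440],None,fx=2.2,fy=2.2)
o=np.zeros((600,800,3),np.uint8);o[:a.shape[0],:a.shape[1]]=a[:600];o[:b.shape[0],330:330+b.shape[1]]=b;cv2.imwrite("pics/crop.png",o)
E
```

```text
top 0.088 68 [0.6023 0.163  0.0933] [0.5786 0.1351 0.0883] [0.6472 0.2451 0.0996]
top 0.1 172 [0.6293 0.2049 0.1094] [0.5858 0.1388 0.1002] [0.659  0.2435 0.115 ]
top 0.115 68 [0.6094 0.173  0.12  ] [0.5836 0.1377 0.1154] [0.6605 0.2457 0.1262]
block ((595.9658203125, 150.46881103515625), (70.78131866455078, 90.48939514160156), 69.86505889892578)
top 0.364 29 y [-0.2465 -0.1936 -0.1872] z [0.0342 0.0594 0.0631]
top 0.389 93 y [-0.2491 -0.2133 -0.1825] z [0.0463 0.0629 0.0683]
top 0.414 47 y [-0.2349 -0.2115 -0.1953] z [0.0746 0.0816 0.0854]
top 0.439 64 y [-0.2329 -0.2111 -0.1943] z [0.0815 0.0996 0.1038]
top 0.464 68 y [-0.2341 -0.2106 -0.1929] z [0.1046 0.1162 0.1254]
top 0.489 66 y [-0.2306 -0.2085 -0.1903] z [0.1186 0.1342 0.1385]
top 0.514 55 y [-0.2313 -0.2103 -0.1922] z [0.1291 0.1487 0.1554]
top 0.539 69 y [-0.2314 -0.209  -0.1912] z [0.1605 0.1701 0.1737]
top 0.564 53 y [-0.2246 -0.2048 -0.1915] z [0.1546 0.1801 0.1863]
top 0.589 45 y [-0.2229 -0.209  -0.1954] z [0.1926 0.1969 0.2017]
top 0.614 52 y [-0.2233 -0.2064 -0.1939] z [0.2077 0.216  0.2213]
top 0.639 54 y [-0.2228 -
[... 1315 characters left out ...]
[0.143  0.1683 0.1808]
side 0.591 280 y [-0.6072 -0.5808 -0.0387] z [0.0499 0.1198 0.1955]
side 0.616 285 y [-0.557  -0.5439 -0.0418] z [0.0495 0.126  0.213 ]
side 0.641 283 y [-0.5361 -0.5243 -0.0214] z [0.057  0.1364 0.2308]
side 0.666 254 y [-0.5234 -0.5142 -0.1907] z [0.0561 0.1412 0.2478]
side 0.691 236 y [-0.518  -0.5078 -0.1887] z [0.0562 0.1464 0.2664]
side 0.716 183 y [-0.5174 -0.509  -0.1806] z [0.0615 0.1324 0.2629]
side 0.741 612 y [-0.5213 -0.1923 -0.1563] z [0.0683 0.1807 0.301 ]
side 0.766 108 y [-0.535  -0.5273 -0.1782] z [0.0719 0.128  0.2643]
side 0.791 56 y [-0.5553 -0.5488 -0.5436] z [0.0695 0.0996 0.1289]
side 0.891 29 y [-0.4953 -0.4788 -0.4628] z [0.0844 0.0924 0.0999]
```

View pics/crop.png

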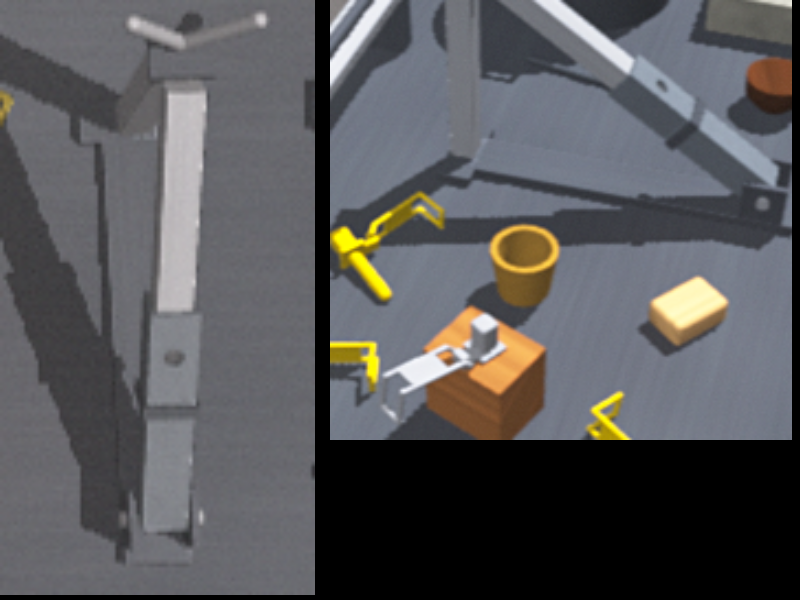

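The crop shows the steel pin, its loop toward image-left, seated on the block. The hole is at top ≈(389.7,272.0) and side ≈(380.5,168.6).

```bash
python3 - <<'E'
from h import *
C={}
for n in("top","side"):
    d=np.load(n+"0d.npy");P=cloud(n,d);p=cv2.imread(f"pics/{n}0.png");hsv=cv2.cvtColor(p,cv2.COLOR_BGR2HSV)
    b=np.array([.597,.1505]);r=np.hypot(*(np.moveaxis(P[...,:2],-1,0)-b[:,None,None]))
    h=(r<.025)&(P[...,2]>.117)&(P[...,2]<.128)&(d>0);q=P[h];print(n,"head",len(q),q.mean(0).round(4),cv2.minAreaRect((q[:,:2]*1e3).astype(np.float32)))
    l=(r>.045)&(r<.13)&(P[...,2]>.095)&(P[...,2]<.13)&(d>0)&(hsv[...,1]<70);q=P[l]
    print("loop",len(q),cv2.minAreaRect((q[:,:2]*1e3).astype(np.float32)),"ang from head")
    e=cv2.fitLine((q[:,:2]*1e3).astype(np.float32),cv2.DIST_L2,0,.01,.01).ravel();print(np.degrees(np.arctan2(e[1],e[0])),e)
    # brace top plane
    m=(abs(P[...,1]+.21)<.017)&(P[...,0]>.42)&(P[...,0]<.56)&(P[...,2]>.06)&(d>0);q=P[m]
    q=q[abs(q[:,2]-(.151+.7*(q[:,0]-.525)))<.012];A=np.c_[q[:,:2],np.ones(len(q))];k=np.linalg.lstsq(A,q[:,2],rcond=None)[0];print("plane",k,np.degrees(np.arctan(k[0])))
    c=calibration(n);K=np.array(c["intrinsics"]);T=np.linalg.inv(np.array(c["world_to_cam"]));u,v={"top":(389.7,272),"side":(380.5,168.6)}[n]
    D=T[:3,:3]@np.array([(u-K[0,2])/K[0,0],-(v-K[1,2])/K[1,1],-1]);o=T[:3,3];t=(.151-o[2])/D[2];print("hole",(o+t*D).round(4),P[int(round(v)),int(round(u))]);C[n]=(o,D)
    s=(abs(P[...,1]+.207)<.03)&(P[...,0]>.42)&(P[...,0]<.68)&(abs(P[...,2]-(.151+.7*(P[...,0]-.525)))<.015)&(d>0)
    q=P[s];X=[];
    for x0 in np.arange(.42,.68,.01):
        w=q[abs(q[:,0]-x0)<.005]
        if len(w)>8:X.append((x0,(np.percentile(w[:,1],3)+np.percentile(w[:,1],97))/2))
    X=np.array(X);f=np.polyfit(X[:,0],X[:,1],1);print("yaw",np.degrees(np.arctan(f[0])),"y at .525",np.polyval(f,.525))
(o1,a),(o2,b)=C.values();t=np.linalg.lstsq(np.c_[a,-b],o2-o1,rcond=None)[0];print("tri",o1+t[0]*a,o2+t[1]*b)
from scipy.spatial.transform import Rotation as R
print(R.from_rotvec(read_state()["tcp_rot"]).as_matrix().round(3))
E
```

```text
top head 46 [0.5951 0.1495 0.1215] ((595.6846923828125, 149.89381408691406), (18.551191329956055, 19.086246490478516), 56.089149475097656)
loop 169 ((634.4624633789062, 213.1849365234375), (60.966102600097656, 29.899263381958008), 58.475242614746094) ang from head
58.67292 [5.1992285e-01 8.5421324e-01 6.3362201e+02 2.1237805e+02]
plane [ 0.68011925 -0.0409921  -0.20829332] 34.220373899044795
hole [ 0.5144 -0.2138  0.151 ] [ 0.51545917 -0.21737188  0.13502375]
yaw 1.7913511969921365 y at .525 -0.21133821595677246
side head 71 [0.5985 0.1521 0.1198] ((599.1895751953125, 152.44166564941406), (21.039737701416016, 20.175874710083008), 62.11766052246094)
loop 318 ((636.6951293945312, 215.45065307617188), (67.1068344116211, 32.80614471435547), 59.03755187988281) ang from head
59.253727 [5.1123714e-01 8.5943967e-01 6.3776282e+02 2.1653400e+02]
plane [ 0.69343075 -0.20711004 -0.25311656] 34.73862890476306
hole [ 0.516 -0.214  0.151] [ 0.51848081 -0.22237985  0.14343012]
yaw 1.7951458005698167 y at .525 -0.20972092615069332
tri [ 0.51435436 -0.21375923  0.15122096] [ 0.51596745 -0.21355761  0.15129689]
[[-0.963  0.269 -0.001]
 [ 0.269  0.963 -0.002]
 [ 0.    -0.002 -1.   ]]
```

Pin head at (0.597,0.151,0.121) with loop heading 59°. Hole at (0.515,-0.2137,0.151), brace yaw 1.8°. The sizes and heights agree with the description.

Since the tool only points down, I'll grip across the pin's y, above the ear. Then I'll tilt the pin 35° in the grip by levering its nose in the socket mouth.

Call:
{"name": "step_arm", "arguments": {
  "commands": [
    {"dz":-0.03,"fingers":-0.2},
    {"dx":-0.534,"dy":-0.368,"dz":-0.03,"roll":15.4,"fingers":-0.2},
    {"dx":-0.534,"dy":-0.368,"dz":-0.03,"roll":15.4,"fingers":-0.2},
    {"dx":-0.534,"dy":-0.368,"dz":-0.03,"roll":15.4,"fingers":-0.2},
    {"dx":-0.534,"dy":-0.368,"dz":-0.03,"roll":15.4,"fingers":-0.2},
    {"dx":-0.534,"dy":-0.368,"dz":-0.03,"roll":15.4,"fingers":-0.2},
    {"dx":-0.534,"dy":-0.368,"dz":-0.03,"roll":15.4,"fingers":-0.2},
    {"dx":-0.534,"dy":-0.368,"dz":-0.03,"roll":15.4,"fingers":-0.2}
  ],
  "squeeze": 20
}}

```text
invalid input
```

Call:
{"name": "step_arm", "arguments": {
  "commands": [
    {"fingers":-0.2,"dx":0.0,"dy":0.0,"dz":-0.03,"roll":0.0},
    {"fingers":-0.2,"dx":-0.534,"dy":-0.368,"dz":-0.03,"roll":15.4},
    {"fingers":-0.2,"dx":-0.534,"dy":-0.368,"dz":-0.03,"roll":15.4},
    {"fingers":-0.2,"dx":-0.534,"dy":-0.368,"dz":-0.03,"roll":15.4},
    {"fingers":-0.2,"dx":-0.534,"dy":-0.368,"dz":-0.03,"roll":15.4},
    {"fingers":-0.2,"dx":-0.534,"dy":-0.368,"dz":-0.03,"roll":15.4},
    {"fingers":-0.2,"dx":-0.534,"dy":-0.368,"dz":-0.03,"roll":15.4},
    {"fingers":-0.2,"dx":-0.534,"dy":-0.368,"dz":-0.03,"roll":15.4}
  ],
  "squeeze": 20
}}

```text
time: 1.1
tool_pos: [0.4626, 0.3121, 0.2609]
tcp_rot: [-0.84, -3.027, 0.0]
wrist_force: [1.6, 1.2, -0.7]
width: 0.599
grip_force: 0.0
```

Call:
{"name": "step_arm", "arguments": {
  "commands": [
    {"fingers":-0.2,"dx":-0.198,"dy":-0.069,"dz":0.0,"roll":0.0},
    {"fingers":-0.2,"dx":-0.198,"dy":-0.069,"dz":0.0,"roll":0.0},
    {"fingers":-0.2,"dx":-0.198,"dy":-0.069,"dz":0.0,"roll":0.0},
    {"fingers":-0.2,"dx":-0.198,"dy":-0.069,"dz":0.0,"roll":0.0},
    {"fingers":-0.2,"dx":-0.198,"dy":-0.069,"dz":0.06,"roll":0.0},
    {"fingers":-0.2,"dx":-0.198,"dy":-0.069,"dz":0.1,"roll":0.0},
    {"fingers":-0.2,"dx":-0.198,"dy":-0.069,"dz":0.1,"roll":0.0}
  ]
}}

```text
time: 1.98
tool_pos: [0.592, 0.1524, 0.1564]
tcp_rot: [-0.838, -3.019, 0.007]
wrist_force: [0.1, -0.1, 0.5]
width: 0.598
grip_force: 0.0
```

```bash
python3 - <<'E'
from h import *
p,d=read_camera("side");cv2.imwrite("pics/s1.png",cv2.resize(p[180:340,220:380],None,fx=2.5,fy=2.5))
p,d=read_camera("wrist");w=p.copy();a=cv2.resize(cv2.imread("pics/s1.png"),(320,320));w=cv2.resize(w,(427,320));cv2.imwrite("pics/m1.png",np.hstack([a,w]))
E
```

```text
(no output)
```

View pics/m1.png

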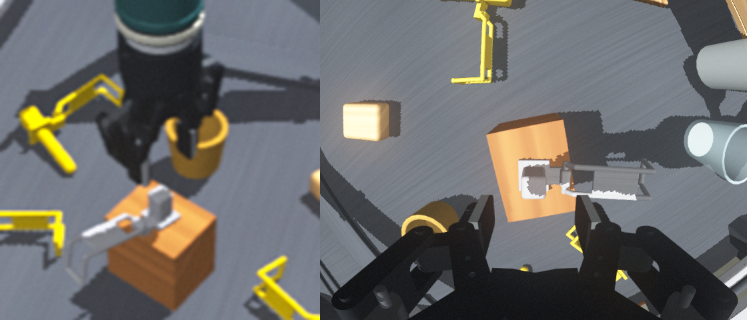

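The wrist view shows the head (537,178) midway between the fingers and the loop clear to the right. Check the settled position.

Call:
{"name": "step_arm", "arguments": {
  "commands": [
    {"fingers":-0.2,"dx":0.0,"dy":0.0,"dz":0.02,"roll":0.0},
    {"fingers":-0.2,"dx":0.0,"dy":0.0,"dz":0.02,"roll":0.0}
  ]
}}

```text
time: 2.33
tool_pos: [0.5953, 0.1528, 0.1406]
tcp_rot: [-0.839, -3.026, 0.001]
wrist_force: [-0.5, 0.3, 0.7]
width: 0.599
grip_force: 0.0
```

Call:
{"name": "step_arm", "arguments": {
  "commands": [
    {"fingers":-0.2,"dx":-0.002,"dy":0.0,"dz":0.037,"roll":0.0},
    {"fingers":-0.2,"dx":-0.002,"dy":0.0,"dz":0.037,"roll":0.0},
    {"fingers":1.0,"dx":-0.002,"dy":0.0,"dz":0.037,"roll":0.0},
    {"fingers":1.0,"dx":-0.002,"dy":0.0,"dz":0.037,"roll":0.0},
    {"fingers":1.0,"dx":-0.002,"dy":0.0,"dz":0.037,"roll":0.0},
    {"fingers":1.0,"dx":-0.002,"dy":0.0,"dz":0.037,"roll":0.0}
  ],
  "squeeze": 40
}}

```text
time: 3.08
tool_pos: [0.5987, 0.1515, 0.1063]
tcp_rot: [0.84, 3.025, 0.001]
wrist_force: [-2.4, -2.7, 6.4]
width: 0.225
grip_force: 41.5
```

Call:
{"name": "step_arm", "arguments": {
  "commands": [
    {"fingers":1.0,"dx":0.0,"dy":0.0,"dz":-0.03,"roll":0.0},
    {"fingers":1.0,"dx":0.0,"dy":0.0,"dz":-0.06,"roll":0.0},
    {"fingers":1.0,"dx":0.0,"dy":0.0,"dz":-0.06,"roll":0.0},
    {"fingers":1.0,"dx":0.0,"dy":0.0,"dz":-0.06,"roll":0.0}
  ]
}}

```text
time: 3.58
tool_pos: [0.5969, 0.1517, 0.1628]
tcp_rot: [-0.84, -3.026, 0.001]
wrist_force: [0.5, 0.4, -5.4]
width: 0.222
grip_force: 40.3
```

```bash
python3 - <<'E'
from h import *
p,d=read_camera("side");q,_=read_camera("wrist");cv2.imwrite("pics/m2.png",np.hstack([cv2.resize(p[140:340,220:420],(400,400)),cv2.resize(q[80:480,120:520],(400,400))]))
E
```

```text
(no output)
```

View pics/m2.png

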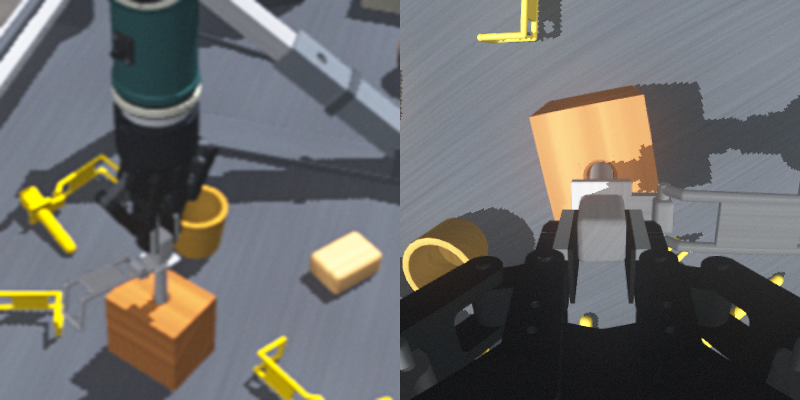

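The pin is lifted cleanly with its nose still in the socket (side view (160,290)). Now tilt it by an arc about the socket mouth, toward tool +x.

Call:
{"name": "step_arm", "arguments": {
  "commands": [
    {"fingers":1.0,"dx":0.008,"dy":0.0,"dz":-0.006,"roll":0.0},
    {"fingers":1.0,"dx":0.016,"dy":0.0,"dz":-0.006,"roll":0.0},
    {"fingers":1.0,"dx":0.024,"dy":0.0,"dz":-0.004,"roll":0.0},
    {"fingers":1.0,"dx":0.031,"dy":0.0,"dz":-0.001,"roll":0.0},
    {"fingers":1.0,"dx":0.038,"dy":0.0,"dz":0.002,"roll":0.0},
    {"fingers":1.0,"dx":0.046,"dy":0.0,"dz":0.006,"roll":0.0},
    {"fingers":1.0,"dx":0.053,"dy":0.0,"dz":0.01,"roll":0.0},
    {"fingers":1.0,"dx":0.055,"dy":0.0,"dz":0.011,"roll":0.0}
  ],
  "squeeze": 30
}}

```text
time: 4.68
tool_pos: [0.5498, 0.1804, 0.1525]
tcp_rot: [-0.839, -3.027, 0.001]
wrist_force: [2.4, -2.4, -0.3]
width: 0.217
grip_force: 38.4
```

```bash
python3 - <<'E'
from h import *
p,d=read_camera("side");q,_=read_camera("wrist");cv2.imwrite("pics/m3.png",np.hstack([cv2.resize(p[180:330,250:400],(450,450)),cv2.resize(q[80:480,120:520],(350,450))]))
E
```

```text
(no output)
```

View pics/m3.png

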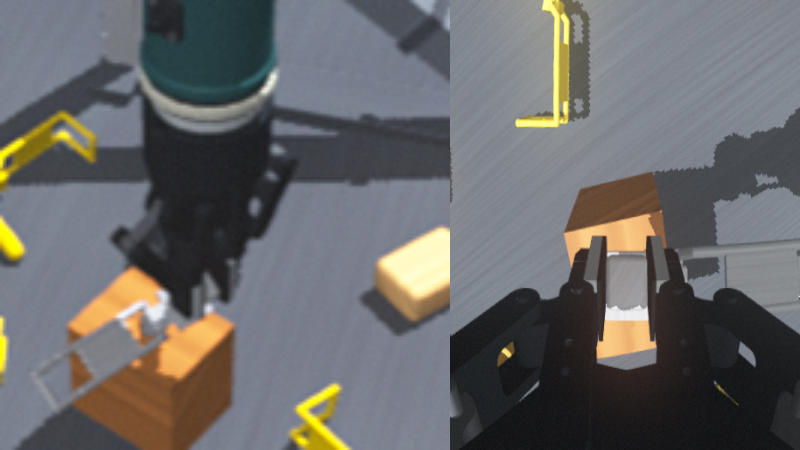

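The pin is tilted in the grip, with the loop and head leaning at low force. Tighten, withdraw along its axis and measure the tilt.

Call:
{"name": "step_arm", "arguments": {
  "commands": [
    {"fingers":1.0,"dx":0.0,"dy":0.0,"dz":0.0,"roll":0.0},
    {"fingers":1.0,"dx":0.02,"dy":0.0,"dz":-0.03,"roll":0.0},
    {"fingers":1.0,"dx":0.035,"dy":0.0,"dz":-0.08,"roll":0.0},
    {"fingers":1.0,"dx":0.035,"dy":0.0,"dz":-0.13,"roll":-10.0},
    {"fingers":1.0,"dx":0.035,"dy":0.0,"dz":-0.13,"roll":-20.0},
    {"fingers":1.0,"dx":0.035,"dy":0.0,"dz":-0.13,"roll":-30.0},
    {"fingers":1.0,"dx":0.035,"dy":0.0,"dz":-0.13,"roll":-32.8},
    {"fingers":1.0,"dx":0.035,"dy":0.0,"dz":-0.13,"roll":-32.8}
  ],
  "squeeze": 110
}}

```text
time: 5.78
tool_pos: [0.5192, 0.1982, 0.2819]
tcp_rot: [0.047, -3.137, -0.0]
wrist_force: [-0.3, -1.2, -3.5]
width: 0.195
grip_force: 108.2
```

```bash
python3 - <<'E'
from h import *
p,d=read_camera("side");s=read_state();print(s["tool_pos"],s["tcp_rot"],s["wrist_force"],s["width"])
P=cloud("side",d);np.save("P4.npy",P)
t=s["tool_pos"];b=P-t
m=(d>0)&(np.linalg.norm(b[...,:2],axis=-1)<.13)&(b[...,2]>-.10)&(b[...,2]<.03);v,u=np.nonzero(m);print(u.min(),u.max(),v.min(),v.max(),len(u))
c=(slice(max(v.min()-40,0),v.min()+200),slice(max(u.min()-30,0),u.min()+210))
cv2.imwrite("pics/m4.png",cv2.resize(p[c],(600,600)));print(c)
E
```

```text
[0.51943178 0.19818762 0.28205232] [ 4.68443430e-02 -3.13779496e+00 -5.80713492e-05] [ 0.32590474 -0.72419229 -3.98882304] 0.19507539769235147
293 340 226 299 1069
(slice(np.int64(186), np.int64(426), None), slice(np.int64(263), np.int64(503), None))
```

View pics/m4.png

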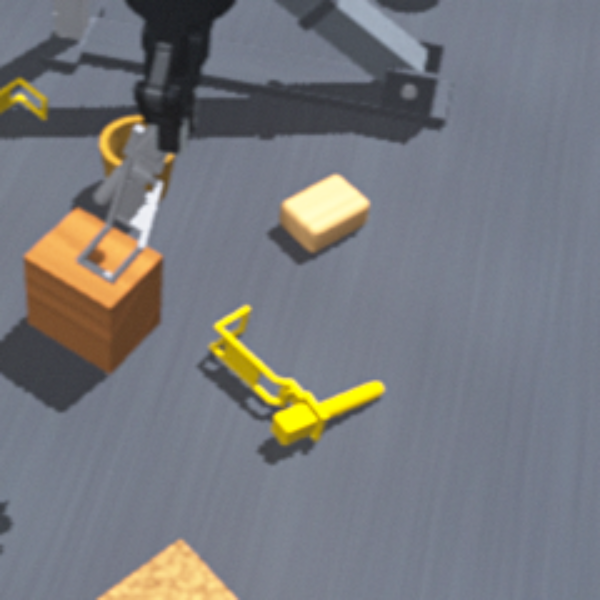

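The side crop shows the pin tilted, shaft nose at (103,198) pointing away from the robot and the loop toward the camera. Fit its axis from depth.

```bash
python3 - <<'E'
from h import *
P=np.load("P4.npy");t=np.array([.5194,.1982,.282]);a=np.radians(91.7)
ty=np.array([np.cos(a),np.sin(a),0]);tx=np.array([-np.sin(a),np.cos(a),0])
b=P-t;X=b@-tx;Y=b@ty;Z=b[...,2]   # X: forward (pin nose side)
m=(abs(X)<.1)&(Y>.045)&(Y<.12)&(Z>-.1)&(Z<.05);q=np.c_[X[m],Y[m],Z[m]];print("loop",len(q),q.min(0),q.max(0))
A=np.c_[q[:,:2],np.ones(len(q))];w=np.ones(len(q))
for _ in range(10):
    k=np.linalg.lstsq(A*w[:,None],q[:,2]*w,rcond=None)[0];r=q[:,2]-A@k;w=1/(1+(r/.003)**2)
print("plane",k,"tilt",np.degrees(np.arctan(k[0])),"rms",np.sqrt(np.mean(r[abs(r)<.006]**2)),(abs(r)<.006).mean())
m=(abs(X)<.1)&(abs(Y)<.02)&(Z>-.1)&(Z<-.005);q=np.c_[X[m],Y[m],Z[m]];print("shaft",len(q))
for z in np.arange(-.08,0,.008):
    s=q[abs(q[:,2]-z)<.004]
    if len(s):print(round(z,3),len(s),s.mean(0).round(4),s[:,0].min().round(4),s[:,0].max().round(4))
E
```

```text
loop 496 [-0.00534585  0.04520528 -0.03110293] [0.03822901 0.11332326 0.01808859]
plane [ 0.23778026 -0.03808483  0.00312422] tilt 13.375417816786625 rms 0.0029980403519055997 0.6310483870967742
shaft 236
-0.072 20 [ 0.0535  0.0038 -0.0712] 0.0459 0.0601
-0.064 20 [ 0.0512  0.0043 -0.0638] 0.0431 0.0572
-0.056 23 [ 0.0488  0.0033 -0.0565] 0.043 0.0543
-0.048 14 [ 0.0443  0.0046 -0.0488] 0.041 0.0488
-0.04 13 [ 0.042   0.003  -0.0413] 0.0392 0.0459
-0.032 3 [ 0.038   0.0015 -0.0329] 0.0357 0.0404
-0.024 16 [ 0.0108  0.0064 -0.0215] 0.0071 0.0323
-0.016 37 [ 0.016   0.0105 -0.0156] 0.0075 0.0281
-0.008 90 [ 0.0255  0.0055 -0.0083] 0.0059 0.0349
```

```bash
python3 - <<'E'
from h import *
p,d=read_camera("side");q,dt=read_camera("top");s=read_state();t=s["tool_pos"];a=np.radians(91.7)
ty=np.array([np.cos(a),np.sin(a),0]);f=np.array([np.sin(a),-np.cos(a),0])
def proj(n,X):
    c=calibration(n);K=np.array(c["intrinsics"]);x=np.array(c["world_to_cam"])@np.r_[X,1];return np.array([K[0,0]*x[0]/-x[2]+K[0,2],K[1,1]*-x[1]/-x[2]+K[1,2]])
for th in(20,25,30,35,40):
    r=np.radians(th);z=np.array([0,0,1])*np.cos(r)-f*np.sin(r);x=f*np.cos(r)+np.array([0,0,1])*np.sin(r);o=t+[0,0,.008]-.028*z
    L=lambda X,Y,Z:o+X*x+Y*ty+Z*z
    bar=28+78*np.cos(.1745)
    print(th,"nose",proj("side",L(0,0,-.07)).round(1),"barends",proj("side",L(.0125,.1018,.0292)).round(1),proj("side",L(-.0125,.1018,.0292)).round(1),"top",proj("top",L(0,0,-.07)).round(1))
cv2.imwrite("pics/m5.png",np.hstack([cv2.resize(p[220:310,280:355],(500,600)),cv2.resize(q[215:275,210:240+10],(300,600))]))
E
```

```text
20 nose [313.6 270.9] barends [309.8 276.1] [324.1 282.8] top [238.9 256.8]
25 nose [309.4 268.8] barends [310.1 275.7] [323.9 283.2] top [238.7 253.7]
30 nose [305.5 266.5] barends [310.5 275.4] [323.6 283.6] top [238.5 250.8]
35 nose [301.6 264. ] barends [310.9 275.1] [323.3 283.9] top [238.2 247.9]
40 nose [298.  261.2] barends [311.4 274.8] [323.  284.2] top [237.8 245.1]
```

View pics/m5.png

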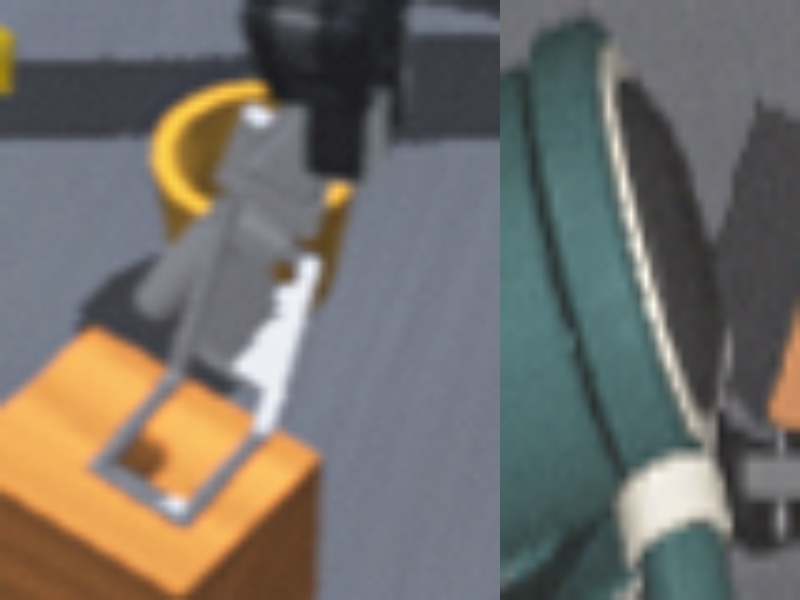

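The nose end at crop (145,295) = px (301.8,264.2) matches the 35° prediction (301.6,264.0). The crossbar slope (105,465)–(183,520) also gives 35°. Move above the hole, about 20 mm out along its axis.

Call:
{"name": "step_arm", "arguments": {
  "commands": [
    {"fingers":1.0,"dx":0.084,"dy":-0.06,"dz":0.0,"roll":0.0},
    {"fingers":1.0,"dx":0.084,"dy":-0.411,"dz":0.0,"roll":0.0},
    {"fingers":1.0,"dx":0.084,"dy":-0.411,"dz":0.0,"roll":0.0},
    {"fingers":1.0,"dx":0.084,"dy":-0.411,"dz":0.0,"roll":0.0},
    {"fingers":1.0,"dx":0.084,"dy":-0.411,"dz":0.0,"roll":0.0},
    {"fingers":1.0,"dx":0.084,"dy":-0.411,"dz":0.0,"roll":0.0},
    {"fingers":1.0,"dx":0.084,"dy":-0.411,"dz":0.0,"roll":0.0},
    {"fingers":1.0,"dx":0.084,"dy":-0.411,"dz":0.0,"roll":0.0}
  ]
}}

```text
time: 6.92
tool_pos: [0.4484, -0.2195, 0.2832]
tcp_rot: [0.038, -3.141, 0.002]
wrist_force: [-0.6, 1.1, -3.5]
width: 0.196
grip_force: 109.1
```

Call:
{"name": "step_arm", "arguments": {
  "commands": [
    {"fingers":1.0,"dx":0.0,"dy":0.0,"dz":0.0,"roll":0.0},
    {"fingers":1.0,"dx":0.0,"dy":0.0,"dz":0.0,"roll":0.0}
  ]
}}

```text
time: 7.18
tool_pos: [0.4494, -0.2141, 0.2831]
tcp_rot: [0.051, -3.141, -0.001]
wrist_force: [-0.3, 0.2, -4.3]
width: 0.201
grip_force: 109.1
```

Call:
{"name": "step_arm", "arguments": {
  "commands": [
    {"fingers":1.0,"dx":0.002,"dy":-0.001,"dz":0.025,"roll":0.0},
    {"fingers":1.0,"dx":0.002,"dy":-0.001,"dz":0.043,"roll":0.0},
    {"fingers":1.0,"dx":0.002,"dy":-0.001,"dz":0.043,"roll":0.0},
    {"fingers":1.0,"dx":0.002,"dy":-0.001,"dz":0.043,"roll":0.0}
  ]
}}

```text
time: 7.68
tool_pos: [0.4478, -0.2161, 0.2408]
tcp_rot: [-0.05, 3.141, -0.0]
wrist_force: [1.2, 0.3, -3.9]
width: 0.196
grip_force: 109.1
```

```bash
python3 - <<'E'
from h import *
p,d=read_camera("side");q,_=read_camera("top");s=read_state();t=s["tool_pos"];print(t,s["tcp_rot"])
a=np.radians(91.8);f=np.array([np.sin(a),-np.cos(a),0]);r=np.radians(35);z=np.array([0,0,1])*np.cos(r)-f*np.sin(r)
def proj(n,X):
    c=calibration(n);K=np.array(c["intrinsics"]);x=np.array(c["world_to_cam"])@np.r_[X,1];return np.array([K[0,0]*x[0]/-x[2]+K[0,2],K[1,1]*-x[1]/-x[2]+K[1,2]])
N=t+[0,0,.008]-.098*z;H=np.array([.515,-.2137,.151]);print("nose",N,"H",H)
for n in("side","top"):print(n,"nose",proj(n,N),"hole",proj(n,H),"collar",proj(n,N+.07*z))
cv2.imwrite("pics/m6.png",np.hstack([cv2.resize(p[110:210,340:440],(500,500)),cv2.resize(q[230:290,365:401],(300,500))]))
E
```

```text
[ 0.4480773  -0.21655047  0.24138834] [-4.90447682e-02  3.13959849e+00 -1.46426281e-03]
nose [ 0.50426006 -0.21478485  0.16911144] H [ 0.515  -0.2137  0.151 ]
side nose [386.09128654 163.09546374] hole [380.89814236 168.7423334 ] collar [405.71588076 145.41526556]
top nose [391.27373184 275.22781403] hole [389.65892673 271.77387027] collar [395.97848216 289.28393911]
```

View pics/m6.png

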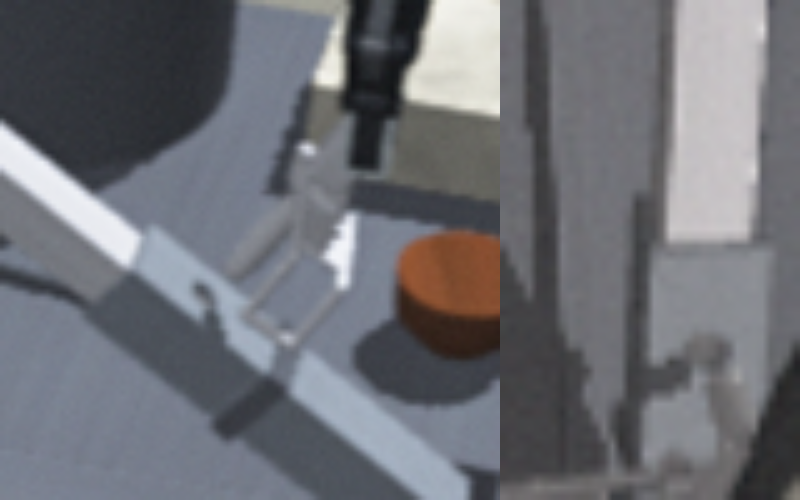

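The nose is at side (387,163.6), where predicted (386,163), and in line with the hole at (380.5,168.6). Begin insertion along the axis.

Call:
{"name": "step_arm", "arguments": {
  "commands": [
    {"fingers":1.0,"dx":-0.006,"dy":0.001,"dz":0.008,"roll":0.0},
    {"fingers":1.0,"dx":-0.0115,"dy":0.001,"dz":0.0164,"roll":0.0},
    {"fingers":1.0,"dx":-0.0143,"dy":0.001,"dz":0.0205,"roll":0.0},
    {"fingers":1.0,"dx":-0.0172,"dy":0.001,"dz":0.0246,"roll":0.0},
    {"fingers":1.0,"dx":-0.0172,"dy":0.001,"dz":0.0246,"roll":0.0}
  ],
  "squeeze": 110
}}

```text
time: 8.4
tool_pos: [0.4647, -0.2144, 0.2151]
tcp_rot: [0.049, -3.141, -0.002]
wrist_force: [0.7, 2.2, -5.9]
width: 0.196
grip_force: 108.8
```

Call:
{"name": "step_arm", "arguments": {
  "commands": [
    {"fingers":1.0,"dx":-0.0029,"dy":0.0,"dz":0.0041,"roll":0.0},
    {"fingers":1.0,"dx":-0.0057,"dy":0.0,"dz":0.0082,"roll":0.0},
    {"fingers":1.0,"dx":-0.0086,"dy":0.0,"dz":0.0123,"roll":0.0},
    {"fingers":1.0,"dx":-0.0115,"dy":0.0,"dz":0.0164,"roll":0.0},
    {"fingers":1.0,"dx":-0.0115,"dy":0.0,"dz":0.0164,"roll":0.0}
  ]
}}

```text
time: 9.02
tool_pos: [0.475, -0.2141, 0.1997]
tcp_rot: [0.049, -3.139, -0.001]
wrist_force: [-5.1, 2.9, 0.5]
width: 0.192
grip_force: 109.8
```

Call:
{"name": "step_arm", "arguments": {
  "commands": [
    {"fingers":1.0,"dx":-0.0029,"dy":0.0,"dz":0.0041,"roll":0.0},
    {"fingers":1.0,"dx":-0.0057,"dy":0.0,"dz":0.0082,"roll":0.0},
    {"fingers":1.0,"dx":-0.0086,"dy":0.0,"dz":0.0123,"roll":0.0},
    {"fingers":1.0,"dx":-0.0115,"dy":0.0,"dz":0.0164,"roll":0.0},
    {"fingers":1.0,"dx":-0.0115,"dy":0.0,"dz":0.0164,"roll":0.0}
  ]
}}

```text
time: 9.65
tool_pos: [0.4848, -0.2137, 0.1832]
tcp_rot: [0.049, -3.135, -0.002]
wrist_force: [-9.8, 3.5, 4.8]
width: 0.196
grip_force: 110.9
```

Call:
{"name": "step_arm", "arguments": {
  "commands": [
    {"fingers":1.0,"dx":-0.0029,"dy":0.0,"dz":0.0041,"roll":0.0},
    {"fingers":1.0,"dx":-0.0057,"dy":0.0,"dz":0.0082,"roll":0.0},
    {"fingers":1.0,"dx":-0.0086,"dy":0.0,"dz":0.0123,"roll":0.0},
    {"fingers":1.0,"dx":-0.0109,"dy":0.0,"dz":0.0156,"roll":0.0},
    {"fingers":1.0,"dx":-0.0109,"dy":0.0,"dz":0.0156,"roll":0.0}
  ]
}}

```text
time: 10.28
tool_pos: [0.4934, -0.2134, 0.1691]
tcp_rot: [0.049, -3.13, -0.002]
wrist_force: [-21.6, 4.5, 17.9]
width: 0.195
grip_force: 112.7
```

Call:
{"name": "step_arm", "arguments": {
  "commands": [
    {"fingers":1.0,"dx":-0.0015,"dy":0.0,"dz":0.002,"roll":0.0},
    {"fingers":1.0,"dx":-0.0029,"dy":0.0,"dz":0.0041,"roll":0.0},
    {"fingers":1.0,"dx":-0.0029,"dy":0.0,"dz":0.0041,"roll":0.0}
  ]
}}

```text
time: 10.65
tool_pos: [0.4934, -0.2135, 0.1689]
tcp_rot: [0.05, -3.125, -0.002]
wrist_force: [-39.9, 7.3, 42.5]
width: 0.196
grip_force: 116.3
```

```bash
cat >> h.py <<'E'
def proj(n,X):
    c=calibration(n);K=np.array(c["intrinsics"]);x=np.array(c["world_to_cam"])@np.r_[X,1];return np.array([K[0,0]*x[0]/-x[2]+K[0,2],K[1,1]*-x[1]/-x[2]+K[1,2]])
H=np.array([.515,-.2137,.151]);_a=np.radians(1.8);f=np.array([np.cos(_a),np.sin(_a),0]);_r=np.radians(35)
zH=np.array([0,0,1])*np.cos(_r)-f*np.sin(_r);xH=f*np.cos(_r)+np.array([0,0,1])*np.sin(_r);yH=np.cross(zH,xH)
def pin(X,Y,Z,g=0):return H+X*xH+Y*yH+(Z+g)*zH
E
python3 - <<'E'
from h import *
p,d=read_camera("side");q,dt=read_camera("top");P=cloud("side",d);s=read_state();print(s["tool_pos"],s["wrist_force"],s["torque"])
for g in(0,.005,.010):
    print(g,[proj("side",pin(*w,g)).round(1).tolist() for w in((.0125,.1097,-.0055),(-.0125,.1097,-.0055),(.015,.014,0),(-.015,.014,0),(.015,.014,.005))])
# local coords of points near the pin
b=P-H;L=np.stack([b@xH,b@yH,b@zH],-1)*1000
m=(d>0)&(abs(L[...,0])<22)&(L[...,1]>-20)&(L[...,1]<125)&(L[...,2]>-25)&(L[...,2]<45)
for lo in range(-20,125,6):
    k=m&(L[...,1]>=lo)&(L[...,1]<lo+6);w=L[k]
    if len(w):print(lo,len(w),"z",np.percentile(w[:,2],[5,25,50,75,95]).round(1),"x",np.percentile(w[:,0],[5,50,95]).round(1))
cv2.imwrite("pics/m7.png",cv2.resize(p[125:215,340:430],(600,600),interpolation=cv2.INTER_CUBIC))
E
```

```text
[ 0.4934396  -0.21353289  0.16892216] [-39.295787     6.72749115  43.45566103] [1.4659528  5.88228105 0.19776665]
0 [[366.1, 194.5], [374.5, 201.1], [375.0, 168.3], [384.6, 175.9], [376.3, 167.1]]
0.005 [[367.4, 193.3], [375.9, 199.9], [376.3, 167.1], [385.9, 174.7], [377.7, 165.9]]
0.01 [[368.8, 192.1], [377.3, 198.7], [377.7, 165.9], [387.3, 173.5], [379.0, 164.6]]
-20 6 z [-3.7 -2.9 -0.8  0.2  0.8] x [-18.7   0.5  19.9]
-14 13 z [-1.9 -0.1  1.2 32.3 42.2] x [-20.6  -5.   19.6]
-8 22 z [-2.2 -0.7  0.2  9.9 26.6] x [-19.2  13.3  20.1]
-2 15 z [-2.6  2.1  5.4 14.4 25.1] x [-13.6  13.   18.6]
4 40 z [ 0.1  3.2  7.5 12.2 24.1] x [-10.6   6.7  19.2]
10 66 z [ 0.4  7.  17.9 30.3 40.7] x [-11.9   3.5  17.5]
16 80 z [-23.5 -16.3  -4.4  33.2  43.1] x [-5.5  9.3 20.8]
22 43 z [-24.  -18.8  -1.6  38.3  43.2] x [-3.8  6.4 19.2]
28 26 z [ 4.5  8.5 10.2 12.7 15.2] x [-6.5  3.6 17.1]
34 11 z [10.8 14.1 15.8 18.1 19.5] x [-8.1  3.4 17.9]
40 6 z [18.1 19.6 20.  20.6 21.4] x [-8.7  4.  17.4]
46 3 z [19.  19.3 19.6 21.2 22.4] x [-7.4  6.4 17.6]
52 17 z [19.7 20.2 21.2 22.1 22.8] x [-10.3   4.9  18.4]
58 14 z [20.8 22.1 22.4 22.9 24.1] x [-7.7  1.9 16.6]
64 16 z [21.7 22.4 23.  23.8 24.7] x [-6.   4.9 16.5]
70 12 z [22.2 23.7 24.2 24.9 25.6] x [-5.8  9.1 18.3]
76 13 z [24.3 25.4 25.8 26.1 27.3] x [-8.   3.1 17.6]
82 15 z [26.1 26.4 27.3 27.9 29.4] x [-9.2 -0.9 15.8]
88 23 z [24.1 26.1 27.9 28.8 29.4] x [-7.5  4.1 18.2]
94 7 z [26.9 27.8 28.  28.6 29.8] x [-8.1  7.6 18.2]
100 20 z [-10.2  11.   24.4  29.1  30.9] x [-9.4 14.7 18. ]
106 57 z [-8.4 -3.9  5.3 17.1 27.1] x [-11.    4.   17.5]
112 21 z [-5.  -3.2 -1.7  4.1 19.9] x [-10.   -3.4  15.5]
```

View pics/m7.png

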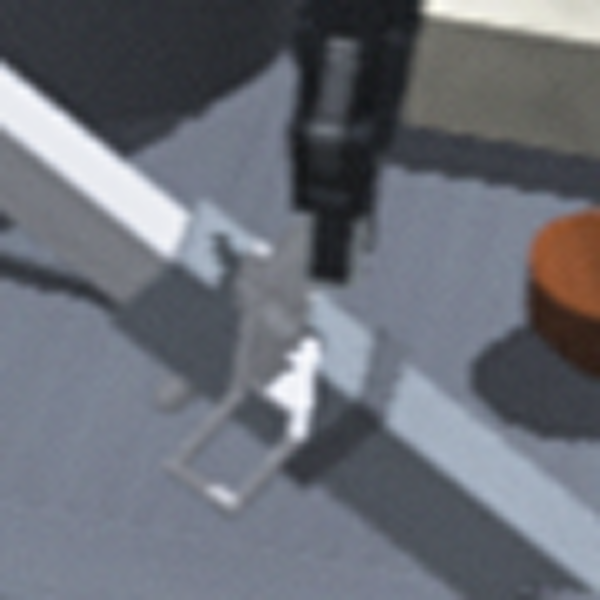

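The bar ends at px (365.5,194.5) and (375.3,201.2) coincide with the prediction for a fully home pin, and the nose protrudes at crop (172,392). The pin is home. Relax, open slightly and retract upward.

Call:
{"name": "step_arm", "arguments": {
  "commands": [
    {"fingers":1.0,"dx":0.002,"dy":0.0,"dz":-0.003,"roll":0.0},
    {"fingers":1.0,"dx":0.003,"dy":0.0,"dz":-0.004,"roll":0.0},
    {"fingers":0.35,"dx":0.003,"dy":0.0,"dz":-0.004,"roll":0.0},
    {"fingers":0.35,"dx":0.003,"dy":0.0,"dz":-0.004,"roll":0.0},
    {"fingers":0.35,"dx":0.003,"dy":0.0,"dz":-0.004,"roll":0.0}
  ]
}}

```text
time: 11.38
tool_pos: [0.4991, -0.2142, 0.1676]
tcp_rot: [-0.049, 3.14, -0.001]
wrist_force: [-0.6, 0.9, 0.9]
width: 0.325
grip_force: 0.0
```

Call:
{"name": "step_arm", "arguments": {
  "commands": [
    {"fingers":0.35,"dx":0.0,"dy":0.0,"dz":-0.04,"roll":0.0},
    {"fingers":0.35,"dx":0.0,"dy":0.0,"dz":-0.09,"roll":0.0},
    {"fingers":1.0,"dx":0.0,"dy":0.04,"dz":-0.09,"roll":0.0},
    {"fingers":1.0,"dx":0.0,"dy":0.08,"dz":-0.09,"roll":0.0},
    {"fingers":1.0,"dx":0.0,"dy":0.08,"dz":-0.09,"roll":0.0},
    {"fingers":1.0,"dx":0.0,"dy":0.08,"dz":-0.09,"roll":0.0}
  ],
  "squeeze": 20
}}

```text
time: 12.12
tool_pos: [0.4961, -0.1341, 0.2572]
tcp_rot: [-0.05, 3.141, -0.001]
wrist_force: [-0.2, -0.5, 0.6]
width: 0.0
grip_force: 0.0
```

```bash
cat > m.py <<'E'
from h import *
from scipy.spatial.transform import Rotation as R
def measure():
    p,d=read_camera("side");P=cloud("side",d);b=P-H;L=np.stack([b@xH,b@yH,b@zH],-1)*1000
    def st(n,c):
        w=L[c&(d>0)];print(n,len(w),np.percentile(w,[3,50,97],axis=0).round(1).tolist() if len(w)>3 else "")
    X,Y,Z=np.moveaxis(L,-1,0)
    st("head top",(abs(X)<20)&(abs(Y)<13)&(Z>20)&(Z<50))
    st("outer bar",(abs(X)<25)&(Y>98)&(Y<125)&(Z>-20)&(Z<8))
    st("wires/plate",(abs(X)<25)&(Y>50)&(Y<95)&(Z>5)&(Z<40))
    st("loop side",(abs(X)<25)&(Y>24)&(Y<60)&(Z>-70)&(Z<5))
def tool(wp):
    s=read_state();M=R.from_rotvec(s["tcp_rot"]).as_matrix()
    for w in wp:
        T=pin(*(np.array(w)/1000));print(w,"world",T.round(4),"shift",(M.T@(T-s["tool_pos"])).round(4))
E
python3 - <<'E'
from m import *
measure();s=read_state();print(s["tool_pos"],s["tcp_rot"],s["wrist_force"])
# TCP (x,y,z) pin mm: edge on plate-centre circle, +14.5 in y, +6.3 z, x=-6
W=[(-6,80,60)]
for th in(0.,.25,.5,.75,1.,1.25,1.5,1.6):
    ph=np.radians(-78.7)+1.75-th;W.append((-6,round(28+45.9*np.cos(ph)+14.5,1),round(8+45.9*np.sin(ph)+6.3,1)))
tool(W)
E
```

```text
head top 80 [[-8.8, -5.7, 21.6], [2.0, 7.3, 31.5], [10.9, 12.1, 36.7]]
outer bar 52 [[-24.2, 107.1, -9.2], [-9.7, 110.8, -3.8], [3.9, 114.6, 6.5]]
wires/plate 109 [[-20.0, 53.2, 19.7], [-6.7, 74.9, 24.1], [8.0, 93.1, 28.3]]
loop side 23 [[-16.1, 24.2, -35.4], [5.1, 25.3, -21.0], [22.2, 33.9, 4.2]]
[ 0.49610416 -0.13447997  0.25708993] [-4.84876828e-02  3.14115280e+00 -9.51546748e-04] [0.50868379 0.81720972 0.43928335]
(-6, 80, 60) world [ 0.4732 -0.135   0.1967] shift [0.0229 0.0002 0.0604]
(-6, np.float64(85.2), np.float64(31.2)) world [ 0.4895 -0.1293  0.1731] shift [0.0064 0.0055 0.084 ]
(-6, np.float64(88.0), np.float64(20.1)) world [ 0.4958 -0.1263  0.164 ] shift [0.0001 0.0083 0.0931]
(-6, np.float64(88.0), np.float64(8.6)) world [ 0.5024 -0.1261  0.1546] shift [-0.0065  0.0083  0.1025]
(-6, np.float64(85.2), np.float64(-2.5)) world [ 0.5088 -0.1287  0.1455] shift [-0.0129  0.0055  0.1116]
(-6, np.float64(79.8), np.float64(-12.5)) world [ 0.5147 -0.1339  0.1373] shift [-1.860e-02  1.000e-04  1.198e-01]
(-6, np.float64(72.0), np.float64(-20.9)) world [ 0.5198 -0.1415  0.1304] shift [-0.0235 -0.0077  0.1267]
(-6, np.float64(62.4), np.float64(-27.1)) world [ 0.5237 -0.151   0.1254] shift [-0.027  -0.0173  0.1317]
(-6, np.float64(58.1), np.float64(-28.9)) world [ 0.5248 -0.1553  0.1239] shift [-0.0281 -0.0216  0.1332]
```

The pin is home (head top at 36.7 mm), with a slight yaw of the loop. Now swing the loop down along the plate's arc.

Call:
{"name": "step_arm", "arguments": {
  "commands": [
    {"fingers":1.0,"dx":0.028,"dy":0.0,"dz":0.055,"roll":0.0},
    {"fingers":1.0,"dx":0.019,"dy":0.003,"dz":0.075,"roll":0.0},
    {"fingers":1.0,"dx":0.011,"dy":0.0055,"dz":0.087,"roll":0.0},
    {"fingers":1.0,"dx":0.005,"dy":0.008,"dz":0.0965,"roll":0.0},
    {"fingers":1.0,"dx":-0.0015,"dy":0.008,"dz":0.106,"roll":0.0},
    {"fingers":1.0,"dx":-0.008,"dy":0.0055,"dz":0.115,"roll":0.0},
    {"fingers":1.0,"dx":-0.0137,"dy":0.0,"dz":0.123,"roll":0.0},
    {"fingers":1.0,"dx":-0.0186,"dy":-0.0077,"dz":0.13,"roll":0.0}
  ]
}}

```text
time: 13.18
tool_pos: [0.5152, -0.1413, 0.1268]
tcp_rot: [-0.049, 3.141, 0.0]
wrist_force: [0.4, 1.1, 0.4]
width: 0.003
grip_force: 0.6
```

```bash
python3 - <<'E'
from m import *
measure();s=read_state();print(s["tool_pos"],s["wrist_force"])
tool([(-12,y,z) for y,z in((62.4,-27.1),(58.1,-30),(54,-30),(50,-30))])
E
```

```text
head top 70 [[-8.7, -5.2, 21.1], [0.8, 8.1, 32.7], [10.6, 12.8, 37.1]]
outer bar 0 
wires/plate 30 [[-1.2, 67.7, 6.3], [13.3, 86.4, 30.0], [23.4, 90.1, 38.8]]
loop side 44 [[-20.1, 25.4, -68.1], [-15.4, 47.2, -9.3], [20.2, 58.6, 4.3]]
[ 0.51518085 -0.14203447  0.12591799] [ 0.04236748 -1.18487315  0.67601357]
(-12, 62.4, -27.1) world [ 0.5188 -0.1512  0.1219] shift [-0.0033 -0.0092  0.004 ]
(-12, 58.1, -30) world [ 0.5205 -0.1554  0.1195] shift [-0.005  -0.0135  0.0064]
(-12, 54, -30) world [ 0.5207 -0.1595  0.1195] shift [-0.005  -0.0176  0.0064]
(-12, 50, -30) world [ 0.5208 -0.1635  0.1195] shift [-0.005  -0.0216  0.0064]
```

Call:
{"name": "step_arm", "arguments": {
  "commands": [
    {"fingers":1.0,"dx":-0.0033,"dy":-0.005,"dz":0.004,"roll":0.0},
    {"fingers":1.0,"dx":-0.0045,"dy":-0.009,"dz":0.006,"roll":0.0},
    {"fingers":1.0,"dx":-0.0055,"dy":-0.0125,"dz":0.008,"roll":0.0},
    {"fingers":1.0,"dx":-0.0055,"dy":-0.0125,"dz":0.008,"roll":0.0}
  ]
}}

```text
time: 13.72
tool_pos: [0.5206, -0.1532, 0.1194]
tcp_rot: [-0.048, 3.141, 0.001]
wrist_force: [0.4, 3.1, 0.6]
width: 0.0
grip_force: 1.5
```

```bash
python3 - <<'E'
from m import *
measure();s=read_state();print(s["tool_pos"],s["wrist_force"]);b=s["tool_pos"]-H;print(b@xH,b@yH,b@zH)
p,d=read_camera("side");P=cloud("side",d);b=P-H;L=np.stack([b@xH,b@yH,b@zH],-1)*1000
X,Y,Z=np.moveaxis(L,-1,0);k=(d>0)&(abs(X)<30)&(Y>-15)&(Y<80)&(Z<-45)&(Z>-110);w=L[k]
for z in range(-100,-45,8):
    q=w[abs(w[:,2]-z)<4]
    if len(q):print(z,len(q),np.percentile(q[:,:2],[5,50,95],axis=0).round(1).tolist())
E
```

```text
head top 81 [[-9.1, -4.9, 20.8], [1.9, 7.5, 31.8], [10.4, 11.9, 36.6]]
outer bar 0 
wires/plate 59 [[5.3, 53.1, 7.1], [16.9, 76.8, 24.0], [24.0, 93.4, 39.2]]
loop side 145 [[-19.0, 26.4, -68.8], [-7.8, 49.3, -45.2], [10.9, 56.9, 3.5]]
[ 0.52056381 -0.15316594  0.11940871] [-0.20641769  1.84848674  1.26459671]
-0.012007108901777242 0.06032942652906231 -0.03015838156421245
-84 1 [[-10.6, 17.0], [-10.6, 17.0], [-10.6, 17.0]]
-76 9 [[1.6, 18.1], [7.5, 22.7], [11.7, 28.2]]
-68 32 [[-16.0, 5.2], [4.0, 39.5], [11.3, 56.9]]
-60 20 [[-18.6, 5.2], [2.4, 51.5], [8.8, 56.7]]
-52 26 [[-18.0, 48.7], [-5.5, 52.2], [9.4, 55.6]]
```

Call:
{"name": "step_arm", "arguments": {
  "commands": [
    {"fingers":1.0,"dx":0.0,"dy":-0.0015,"dz":0.001,"roll":0.0},
    {"fingers":1.0,"dx":0.0,"dy":-0.003,"dz":0.001,"roll":0.0},
    {"fingers":1.0,"dx":0.0,"dy":-0.005,"dz":0.001,"roll":0.0},
    {"fingers":1.0,"dx":0.0,"dy":-0.005,"dz":0.001,"roll":0.0}
  ]
}}

```text
time: 14.32
tool_pos: [0.5213, -0.1551, 0.1194]
tcp_rot: [-0.047, 3.14, 0.008]
wrist_force: [-0.7, 14.8, 9.6]
width: -0.001
grip_force: 6.4
```

```bash
cat >> m.py <<'E'
def wires():
    p,d=read_camera("side");P=cloud("side",d);b=P-H;L=np.stack([b@xH,b@yH,b@zH],-1)*1000
    X,Y,Z=np.moveaxis(L,-1,0);w=L[(d>0)&(abs(X)<30)&(Y>-35)&(Y<80)&(Z<-5)&(Z>-110)]
    for z in range(-92,-5,6):
        q=w[abs(w[:,2]-z)<3]
        if len(q):print(z,len(q),"x",np.percentile(q[:,0],[5,50,95]).round(0),"y",np.percentile(q[:,1],[5,25,50,75,95]).round(1))
    s=read_state();b=s["tool_pos"]-H;print("tcp pin",(b@xH).round(4),(b@yH).round(4),(b@zH).round(4),s["wrist_force"].round(1),s["torque"].round(2),s["time"])
E
python3 - <<'E'
from m import *
wires();measure()
E
```

```text
-80 1 x [5. 5. 5.] y [19. 19. 19. 19. 19.]
-74 13 x [-5.  9. 14.] y [18.  20.2 22.5 28.7 33.8]
-68 20 x [-16.   4.  12.] y [ 1.8 33.2 40.6 49.5 54.4]
-62 16 x [-16.   4.  11.] y [ 4.5 10.  50.1 52.8 55.9]
-56 17 x [-18.  -1.  10.] y [ 6.5 49.3 49.9 50.9 52.6]
-50 22 x [-16.  -3.  11.] y [48.  48.7 50.1 51.3 52.2]
-44 20 x [-17.   5.  22.] y [18.  46.6 49.4 51.1 54.9]
-38 18 x [-29.   5.  28.] y [18.  20.7 45.2 49.5 54.1]
-32 25 x [-28.   2.  29.] y [19.  21.6 48.  64.3 67.4]
-26 25 x [-29. -14.  28.] y [18.8 19.9 23.5 66.9 71.6]
-20 43 x [-27. -11.   8.] y [18.5 23.1 63.1 69.4 73.8]
-14 45 x [-26.  -9.  12.] y [16.8 21.8 58.  70.7 73.4]
-8 36 x [-27.  -4.  11.] y [19.1 24.9 65.  70.1 73.4]
tcp pin -0.0115 0.0584 -0.0306 [-1.3 14.4  8.5] [ 1.71  0.21 -0.09] 14.375
head top 80 [[-8.6, -6.3, 20.3], [1.7, 6.6, 32.2], [10.6, 12.6, 35.9]]
outer bar 0 
wires/plate 60 [[6.5, 52.4, 6.6], [16.8, 75.1, 24.7], [23.8, 94.1, 38.4]]
loop side 132 [[-17.2, 30.3, -69.0], [-6.0, 47.8, -46.1], [10.8, 55.3, 2.4]]
```

Something other than the plate resists here: θ≈1.54 and the bar is not yet at the nose. It is likely the finger linkage, which bulges along tool y, meeting the ear. Back off and turn the tool 90° so that the linkage lies along the brace.

```bash
python3 - <<'E'
from m import *
s=read_state();print(s["q"].round(2));c=np.linalg.inv(np.array(calibration("wrist")["world_to_cam"]))[:3,3];M=R.from_rotvec(s["tcp_rot"]).as_matrix();print("cam in tool",M.T@(c-s["tool_pos"]))
tool([(-6,85.2,31.2)])
E
```

```text
[-0.34  0.12  2.    0.01  1.03 -1.94]
cam in tool [ 0.07012841 -0.00142833 -0.14386845]
(-6, 85.2, 31.2) world [ 0.4895 -0.1293  0.1731] shift [ 0.0309  0.027  -0.0536]
```

Call:
{"name": "step_arm", "arguments": {
  "commands": [
    {"fingers":1.0,"dx":0.003,"dy":0.012,"dz":-0.005,"roll":0.0},
    {"fingers":1.0,"dx":0.009,"dy":0.024,"dz":-0.014,"roll":0.0},
    {"fingers":1.0,"dx":0.022,"dy":0.032,"dz":-0.034,"roll":0.0},
    {"fingers":1.0,"dx":0.035,"dy":0.028,"dz":-0.054,"roll":0.0},
    {"fingers":1.0,"dx":0.046,"dy":0.022,"dz":-0.085,"roll":0.0},
    {"fingers":1.0,"dx":0.046,"dy":0.022,"dz":-0.12,"roll":0.0},
    {"fingers":1.0,"dx":0.046,"dy":0.022,"dz":-0.12,"roll":0.0}
  ]
}}

```text
time: 15.3
tool_pos: [0.4759, -0.1387, 0.2423]
tcp_rot: [-0.048, 3.134, -0.005]
wrist_force: [0.3, -1.0, -0.1]
width: 0.001
grip_force: 0.0
```

Call:
{"name": "step_arm", "arguments": {
  "commands": [
    {"fingers":1.0,"dx":0.0,"dy":0.0,"dz":0.0,"roll":90.0},
    {"fingers":1.0,"dx":0.0,"dy":0.0,"dz":0.0,"roll":90.0},
    {"fingers":1.0,"dx":0.0,"dy":0.0,"dz":0.0,"roll":90.0},
    {"fingers":1.0,"dx":0.0,"dy":0.0,"dz":0.0,"roll":90.0},
    {"fingers":1.0,"dx":0.0,"dy":0.0,"dz":0.0,"roll":90.0},
    {"fingers":1.0,"dx":0.0,"dy":0.0,"dz":0.0,"roll":90.0},
    {"fingers":1.0,"dx":0.0,"dy":0.0,"dz":0.0,"roll":90.0},
    {"fingers":1.0,"dx":0.0,"dy":0.0,"dz":0.0,"roll":90.0}
  ]
}}

```text
time: 16.3
tool_pos: [0.4732, -0.1376, 0.2369]
tcp_rot: [-2.112, -2.324, 0.002]
wrist_force: [-0.6, 0.3, 0.3]
width: -0.0
grip_force: 0.0
```

Call:
{"name": "step_arm", "arguments": {
  "commands": [
    {"fingers":1.0,"dx":0.0,"dy":0.0,"dz":0.0,"roll":4.0},
    {"fingers":1.0,"dx":0.0,"dy":0.0,"dz":0.0,"roll":4.0}
  ]
}}

```text
time: 16.55
tool_pos: [0.4732, -0.1376, 0.2371]
tcp_rot: [-2.184, -2.257, 0.002]
wrist_force: [-0.3, 0.5, 0.2]
width: -0.001
grip_force: 0.0
```

```bash
python3 - <<'E'
from m import *
measure();s=read_state();print(s["tool_pos"],s["wrist_force"]);print(R.from_rotvec(s["tcp_rot"]).as_matrix().round(3))
W=[(-14,80,60)]
for th in(0.,.25,.5,.75,1.,1.25,1.5,1.6):
    ph=np.radians(-78.7)+1.75-th;W.append((-14,float(round(28+45.9*np.cos(ph)+11,1)),float(round(8+45.9*np.sin(ph)+8.3,1))))
tool(W)
E
```

```text
head top 75 [[-8.6, -4.9, 20.7], [1.7, 6.9, 30.1], [11.0, 12.6, 37.0]]
outer bar 47 [[-24.8, 104.9, -7.6], [-8.9, 111.1, -3.7], [1.8, 113.8, 6.8]]
wires/plate 118 [[-22.2, 52.5, 19.1], [-7.4, 73.3, 24.3], [6.9, 93.5, 29.5]]
loop side 18 [[-18.8, 24.1, -33.4], [4.4, 24.9, -16.2], [20.5, 34.8, 2.9]]
[ 0.47342327 -0.1375576   0.23728284] [ 0.37757309  0.23706185 -0.25029208]
[[-0.033  0.999 -0.001]
 [ 0.999  0.033  0.   ]
 [ 0.    -0.001 -1.   ]]
(-14, 80, 60) world [ 0.4666 -0.1352  0.1921] shift [ 0.0026 -0.0067  0.0452]
(-14, 81.7, 33.2) world [ 0.4819 -0.133   0.1702] shift [0.0043 0.0088 0.0671]
(-14, 84.5, 22.1) world [ 0.4882 -0.13    0.1611] shift [0.0071 0.0151 0.0762]
(-14, 84.5, 10.6) world [ 0.4948 -0.1298  0.1517] shift [0.007  0.0217 0.0856]
(-14, 81.7, -0.5) world [ 0.5013 -0.1324  0.1426] shift [0.0042 0.0281 0.0947]
(-14, 76.3, -10.5) world [ 0.5072 -0.1376  0.1344] shift [-0.0012  0.0339  0.1029]
(-14, 68.5, -18.9) world [ 0.5122 -0.1453  0.1275] shift [-0.009   0.0387  0.1097]
(-14, 58.9, -25.1) world [ 0.5161 -0.1547  0.1224] shift [-0.0186  0.0422  0.1148]
(-14, 54.6, -26.9) world [ 0.5172 -0.159   0.1209] shift [-0.0229  0.0432  0.1163]
```

Call:
{"name": "step_arm", "arguments": {
  "commands": [
    {"fingers":1.0,"dx":0.003,"dy":-0.0067,"dz":0.045,"roll":0.0},
    {"fingers":1.0,"dx":0.0043,"dy":0.0088,"dz":0.067,"roll":0.0},
    {"fingers":1.0,"dx":0.007,"dy":0.015,"dz":0.076,"roll":0.0},
    {"fingers":1.0,"dx":0.007,"dy":0.0217,"dz":0.0856,"roll":0.0},
    {"fingers":1.0,"dx":0.004,"dy":0.028,"dz":0.0947,"roll":0.0},
    {"fingers":1.0,"dx":-0.001,"dy":0.034,"dz":0.103,"roll":0.0},
    {"fingers":1.0,"dx":-0.008,"dy":0.039,"dz":0.111,"roll":0.0},
    {"fingers":1.0,"dx":-0.016,"dy":0.043,"dz":0.117,"roll":0.0}
  ]
}}

```text
time: 17.6
tool_pos: [0.5179, -0.1529, 0.1208]
tcp_rot: [-2.186, -2.256, -0.0]
wrist_force: [-0.8, 1.6, 1.9]
width: -0.002
grip_force: 0.6
```

Call:
{"name": "step_arm", "arguments": {
  "commands": [
    {"fingers":1.0,"dx":-0.0015,"dy":0.001,"dz":0.001,"roll":0.0},
    {"fingers":1.0,"dx":-0.003,"dy":0.002,"dz":0.002,"roll":0.0},
    {"fingers":1.0,"dx":-0.003,"dy":0.002,"dz":0.002,"roll":0.0}
  ]
}}

```text
time: 17.98
tool_pos: [0.5195, -0.1553, 0.1192]
tcp_rot: [-2.186, -2.256, 0.0]
wrist_force: [-0.9, 1.3, -0.3]
width: -0.002
grip_force: 0.5
```

```bash
python3 - <<'E'
from m import *
wires()
E
```

```text
-74 16 x [-14.   7.  13.] y [19.  21.5 24.  29.2 37.2]
-68 26 x [-20.  -0.  10.] y [ 3.3 30.6 42.  48.1 53.3]
-62 19 x [-18.   3.   9.] y [ 2.   5.4 49.5 55.3 57.4]
-56 20 x [-19.   2.   8.] y [ 7.6 45.5 50.6 52.4 57.3]
-50 22 x [-16.  -4.   7.] y [ 6.8 49.  51.4 53.1 54.3]
-44 22 x [-16.   2.   8.] y [47.3 49.9 51.4 53.2 55.9]
-38 10 x [-29.   6.  10.] y [21.6 29.  48.5 51.6 53.4]
-32 14 x [-29.  -7.  10.] y [17.9 22.4 51.  65.5 67.6]
-26 27 x [-29.  -5.   8.] y [21.5 62.4 65.2 67.6 70.4]
-20 31 x [-26.  -7.  12.] y [20.9 49.5 64.2 66.8 69.7]
-14 38 x [-28.  -7.  16.] y [21.4 45.8 64.4 68.1 71.4]
-8 39 x [-19.  -0.  22.] y [20.1 56.6 65.3 68.7 71. ]
tcp pin -0.0131 0.0583 -0.0296 [-0.9  1.3 -0.6] [ 0.16  0.07 -0.05] 18.025
```

Call:
{"name": "step_arm", "arguments": {
  "commands": [
    {"fingers":1.0,"dx":-0.0015,"dy":0.001,"dz":0.0015,"roll":0.0},
    {"fingers":1.0,"dx":-0.003,"dy":0.002,"dz":0.003,"roll":0.0},
    {"fingers":1.0,"dx":-0.0045,"dy":0.0023,"dz":0.0033,"roll":0.0},
    {"fingers":1.0,"dx":-0.0045,"dy":0.0023,"dz":0.0033,"roll":0.0}
  ]
}}

```text
time: 18.52
tool_pos: [0.5223, -0.1598, 0.116]
tcp_rot: [2.186, 2.256, 0.0]
wrist_force: [-0.1, 2.3, 0.8]
width: -0.002
grip_force: 0.6
```

Call:
{"name": "step_arm", "arguments": {
  "commands": [
    {"fingers":1.0,"dx":-0.001,"dy":0.0,"dz":0.0,"roll":0.0},
    {"fingers":1.0,"dx":-0.002,"dy":0.0,"dz":0.0,"roll":0.0},
    {"fingers":1.0,"dx":-0.003,"dy":0.0,"dz":0.0,"roll":0.0},
    {"fingers":1.0,"dx":-0.003,"dy":0.0,"dz":0.0,"roll":0.0}
  ]
}}

```text
time: 19.02
tool_pos: [0.5222, -0.162, 0.1158]
tcp_rot: [-2.185, -2.256, -0.001]
wrist_force: [1.4, 5.4, 1.1]
width: 0.002
grip_force: 2.0
```

Call:
{"name": "step_arm", "arguments": {
  "commands": [
    {"fingers":1.0,"dx":-0.001,"dy":0.0,"dz":0.0,"roll":0.0},
    {"fingers":1.0,"dx":-0.002,"dy":0.0,"dz":0.0,"roll":0.0},
    {"fingers":1.0,"dx":-0.002,"dy":0.0,"dz":0.0,"roll":0.0}
  ]
}}

```text
time: 19.4
tool_pos: [0.5226, -0.1627, 0.1159]
tcp_rot: [-2.185, -2.255, -0.005]
wrist_force: [1.9, 9.9, 0.6]
width: 0.001
grip_force: 4.1
```

```bash
python3 - <<'E'
from m import *
wires()
E
```

```text
-74 16 x [-16.   5.  14.] y [-0.5  7.8 18.  30.4 37.3]
-68 28 x [-13.  10.  13.] y [-0.2 10.2 21.9 36.1 43.5]
-62 15 x [-17.   2.  11.] y [ 3.6 22.1 39.5 42.  44.2]
-56 22 x [-16.   3.  10.] y [ 2.  14.7 39.8 41.4 42.4]
-50 22 x [-15.   2.  12.] y [37.8 39.9 41.  42.2 43.8]
-44 8 x [ 3.  8. 11.] y [37.2 38.9 39.6 40.2 43.8]
-38 17 x [-28.   1.  20.] y [19.7 22.6 38.1 54.6 59.3]
-32 18 x [-25.  -6.   7.] y [21.7 55.2 58.1 60.  60.9]
-26 28 x [-29.  -7.  11.] y [18.8 22.6 58.1 60.5 63. ]
-20 50 x [-27.  -7.  14.] y [18.5 41.  56.8 60.3 62.1]
-14 36 x [-27.  -2.  17.] y [20.  34.3 55.3 59.4 63.6]
-8 45 x [-26.   7.  27.] y [19.5 48.9 58.  60.4 63.3]
tcp pin -0.0126 0.0507 -0.0341 [2.3 8.7 0.4] [ 1.28 -0.28  0.07] 19.45
```

θ≈1.70, and the bar is now riding the nose at 9 N. Continue in small steps.

Call:
{"name": "step_arm", "arguments": {
  "commands": [
    {"fingers":1.0,"dx":-0.001,"dy":0.0,"dz":0.0,"roll":0.0},
    {"fingers":1.0,"dx":-0.001,"dy":0.0,"dz":0.0,"roll":0.0}
  ]
}}

```text
time: 19.7
tool_pos: [0.5229, -0.163, 0.1159]
tcp_rot: [-2.185, -2.254, -0.006]
wrist_force: [3.0, 12.4, 1.1]
width: 0.001
grip_force: 5.3
```

Call:
{"name": "step_arm", "arguments": {
  "commands": [
    {"fingers":1.0,"dx":-0.001,"dy":0.0,"dz":0.0,"roll":0.0},
    {"fingers":1.0,"dx":-0.001,"dy":0.0,"dz":0.0,"roll":0.0}
  ]
}}

```text
time: 19.95
tool_pos: [0.5231, -0.1632, 0.1159]
tcp_rot: [-2.184, -2.253, -0.008]
wrist_force: [2.8, 15.1, 1.7]
width: -0.001
grip_force: 6.5
```

Call:
{"name": "step_arm", "arguments": {
  "commands": [
    {"fingers":1.0,"dx":-0.001,"dy":0.0,"dz":0.0,"roll":0.0},
    {"fingers":1.0,"dx":-0.0015,"dy":0.0,"dz":0.0,"roll":0.0}
  ]
}}

```text
time: 20.2
tool_pos: [0.5233, -0.1636, 0.1159]
tcp_rot: [-2.184, -2.252, -0.011]
wrist_force: [4.7, 18.8, 1.9]
width: 0.003
grip_force: 8.7
```

```bash
python3 - <<'E'
from m import *
wires();measure()
E
```

```text
-74 11 x [-11.   9.  14.] y [ 2.7  4.2  7.8 20.  31.7]
-68 27 x [-14.  11.  15.] y [ 4.3 11.6 24.5 35.9 40.8]
-62 16 x [-15.   6.  12.] y [ 4.8  6.8 37.5 40.5 43.3]
-56 23 x [-15.  -1.  10.] y [ 2.3 35.7 38.7 39.9 42.3]
-50 20 x [-7.  4. 11.] y [34.9 37.2 39.3 41.2 43.2]
-44 6 x [ 6. 10. 12.] y [36.7 37.4 38.6 40.9 41.9]
-38 15 x [-28.  10.  19.] y [18.7 20.8 36.9 42.6 56.1]
-32 23 x [-28.  -6.  10.] y [20.5 32.5 56.4 59.  62.2]
-26 30 x [-28.  -8.   9.] y [18.9 24.1 56.2 60.4 62.5]
-20 42 x [-26.  -6.  14.] y [18.6 32.8 57.  59.9 63. ]
-14 41 x [-28.  -4.  20.] y [20.3 36.3 56.9 59.  62.1]
-8 53 x [-24.   6.  23.] y [20.2 40.1 56.2 59.2 62.1]
tcp pin -0.012 0.0498 -0.0345 [ 4.2 17.5  1.1] [ 2.62 -0.71  0.08] 20.25
head top 11 [[-5.9, 5.8, 20.2], [-2.0, 8.9, 24.9], [0.3, 11.8, 33.2]]
outer bar 0 
wires/plate 130 [[-7.5, 53.0, 6.1], [3.8, 61.4, 23.3], [23.7, 66.9, 39.5]]
loop side 202 [[-16.0, 33.9, -66.4], [2.7, 50.5, -21.0], [20.2, 59.8, 2.0]]
```

Call:
{"name": "step_arm", "arguments": {
  "commands": [
    {"fingers":1.0,"dx":-0.001,"dy":0.0,"dz":0.0,"roll":0.0},
    {"fingers":1.0,"dx":-0.0015,"dy":0.0,"dz":0.0,"roll":0.0}
  ]
}}

```text
time: 20.55
tool_pos: [0.5237, -0.1639, 0.1158]
tcp_rot: [-2.183, -2.251, -0.013]
wrist_force: [6.5, 23.9, 1.7]
width: 0.001
grip_force: 10.4
```

```bash
python3 - <<'E'
from m import *
p,d=read_camera("side");P=cloud("side",d);b=P-H;L=np.stack([b@xH,b@yH,b@zH],-1)*1000
X,Y,Z=np.moveaxis(L,-1,0)
w=L[(d>0)&(abs(X)<22)&(Y>30)&(Y<50)&(Z<-40)&(Z>-66)]
k,r,_,_=np.linalg.lstsq(np.c_[w[:,0],w[:,2],np.ones(len(w))],w[:,1],rcond=None);print("dy/dx,dy/dz",k,len(w))
v,u=np.nonzero((d>0)&(abs(X)<26)&(Y>-30)&(Y<50)&(Z<-42)&(Z>-90))
o=np.argsort(X[v,u]);
for i in o[::2]:print(L[v[i],u[i]].round(0).astype(int).tolist(),p[v[i],u[i]].mean().astype(int),end=" ")
s=read_state();print("\n",s["wrist_force"],s["torque"],s["joint_torque"].round(1))
E
```

```text
dy/dx,dy/dz [1.39638891e-03 7.83688248e-02 4.29388290e+01] 58
[-17, 37, -70] 124 [-15, 40, -60] 129 [-15, 38, -71] 126 [-14, 43, -53] 123 [-14, 29, -69] 132 [-13, 39, -54] 122 [-13, 36, -66] 137 [-13, 26, -69] 133 [-13, 39, -72] 127 [-12, 37, -57] 125 [-11, 20, -73] 130 [-9, 37, -56] 126 [-7, 38, -53] 119 [-6, 41, -55] 130 [-4, 36, -54] 115 [-3, 38, -57] 125 [-1, 41, -57] 127 [0, 41, -48] 100 [2, 41, -50] 117 [3, 40, -53] 121 [3, 0, -66] 134 [4, 7, -63] 133 [4, 38, -56] 114 [4, 38, -48] 115 [4, 4, -67] 125 [5, 7, -69] 131 [6, 39, -53] 113 [6, 40, -56] 113 [7, 5, -63] 129 [7, 0, -57] 122 [8, 3, -71] 128 [8, 37, -43] 117 [8, 40, -54] 115 [9, 6, -73] 124 [9, 39, -69] 127 [9, 39, -61] 123 [10, 17, -72] 123 [10, 5, -72] 128 [11, 38, -63] 134 [11, 41, -42] 133 [11, 40, -70] 132 [11, 40, -66] 137 [11, 40, -57] 130 [12, 35, -55] 127 [12, 38, -65] 139 [12, 6, -72] 133 [13, 14, -69] 131 [13, 34, -70] 136 [13, 40, -55] 126 [14, 41, -58] 128 [14, 44, -69] 131 [14, 6, -70] 137 [15, 10, -71] 135 
 [ 5.69893237 21.77368888  0.55262808] [ 3.1733026  -0.90494597  0.1029017 ] [-12.9 -39.8 -33.5  -6.1  -0.7   0.1]
```

Call:
{"name": "step_arm", "arguments": {
  "commands": [
    {"fingers":1.0,"dx":-0.0005,"dy":0.001,"dz":0.0015,"roll":0.0},
    {"fingers":1.0,"dx":-0.001,"dy":0.002,"dz":0.003,"roll":0.0},
    {"fingers":1.0,"dx":-0.001,"dy":0.002,"dz":0.003,"roll":0.0}
  ]
}}

```text
time: 20.98
tool_pos: [0.524, -0.1674, 0.1125]
tcp_rot: [-2.183, -2.253, -0.005]
wrist_force: [1.2, 14.2, 0.7]
width: -0.005
grip_force: 0.3
```

```bash
python3 - <<'E'
from m import *
wires()
E
```

```text
-74 4 x [-7. 14. 14.] y [ 2.  12.3 18.6 21.3 22.7]
-68 31 x [-11.  12.  15.] y [-11.9  -5.7  10.6  21.7  27.3]
-62 10 x [-13.   8.  14.] y [-5.9 22.6 25.3 27.1 28.1]
-56 17 x [-9.  7. 14.] y [18.6 24.7 27.3 28.1 29.3]
-50 7 x [ 4. 11. 14.] y [25.3 27.2 28.6 29.  29.3]
-44 8 x [ 5. 10. 13.] y [27.2 28.3 29.2 31.6 32.3]
-38 21 x [-29.  -2.  20.] y [20.8 22.7 32.8 54.7 57.3]
-32 30 x [-28.  -4.  12.] y [18.6 37.4 52.1 55.6 59. ]
-26 37 x [-27.  -8.  12.] y [18.5 25.8 53.9 55.5 58.3]
-20 43 x [-25.  -9.  14.] y [19.3 27.1 52.4 54.9 57.1]
-14 46 x [-28.  -3.  25.] y [19.  31.8 51.7 55.1 59.2]
-8 49 x [-25.  10.  25.] y [22.  43.9 53.1 57.2 60.1]
tcp pin -0.0135 0.0461 -0.0376 [ 0.1 13.6  1.3] [ 1.77 -0.14 -0.05] 21.025
```

Snapped: the wire is now at θ≈1.9. Back straight off in y, then rise clear.

Call:
{"name": "step_arm", "arguments": {
  "commands": [
    {"fingers":1.0,"dx":0.01,"dy":0.0,"dz":0.0,"roll":0.0},
    {"fingers":1.0,"dx":0.04,"dy":0.0,"dz":0.0,"roll":0.0},
    {"fingers":1.0,"dx":0.07,"dy":0.0,"dz":-0.03,"roll":0.0},
    {"fingers":1.0,"dx":0.07,"dy":0.0,"dz":-0.09,"roll":0.0},
    {"fingers":1.0,"dx":0.07,"dy":-0.03,"dz":-0.15,"roll":0.0},
    {"fingers":1.0,"dx":0.07,"dy":-0.03,"dz":-0.15,"roll":0.0},
    {"fingers":1.0,"dx":0.07,"dy":-0.03,"dz":-0.15,"roll":0.0}
  ]
}}

```text
time: 21.9
tool_pos: [0.4923, -0.1021, 0.2633]
tcp_rot: [2.185, 2.255, 0.0]
wrist_force: [-0.8, -0.4, -0.4]
width: 0.004
grip_force: 0.0
```

```bash
python3 - <<'E'
from m import *
measure();wires()
E
```

```text
head top 74 [[-8.0, -5.5, 21.5], [1.0, 7.8, 32.2], [10.0, 12.1, 36.3]]
outer bar 0 
wires/plate 0 
loop side 237 [[-14.7, 24.6, -63.7], [0.3, 32.2, -30.8], [14.8, 37.3, 3.6]]
-74 2 x [ 4.  7. 11.] y [-10.5  -3.4   5.6  14.5  21.7]
-68 33 x [-12.  12.  16.] y [-8.6 -1.4 12.  26.1 30.2]
-62 16 x [-15.   8.  14.] y [-6.9  0.8 25.2 28.3 29.2]
-56 21 x [-12.   3.  12.] y [ 6.3 28.4 29.1 30.3 33.6]
-50 19 x [-13.   2.  14.] y [27.  28.5 30.1 31.6 32.4]
-44 26 x [-13.   0.  19.] y [18.7 28.9 31.7 33.  35.4]
-38 50 x [-26.   3.  26.] y [18.  21.  29.4 32.1 34.1]
-32 38 x [-25.   6.  25.] y [17.1 20.4 23.6 32.1 34.3]
-26 61 x [-25.   2.  27.] y [18.3 20.3 24.5 33.7 35.9]
-20 65 x [-24.   0.  23.] y [17.2 19.  21.7 33.3 36. ]
-14 53 x [-27.  -0.  28.] y [16.9 19.4 22.  24.7 35.3]
-8 40 x [-28.   8.  29.] y [16.9 19.7 21.4 23.2 36. ]
tcp pin 0.0467 0.1127 0.1016 [0.9 0.3 0.6] [ 0.03 -0.01 -0.02] 22.0
```

The loop stays shut at about 1.85, the head top is at 36 mm so the pin is home, and the robot is clear. Handing in.

```bash
python3 -c "
from workcell import *
print(finish_job())"
```

```text
the job is handed in; nothing more can be done
None
```

I handed the job in at 22 s: the pin is fully home in the brace and its loop has snapped past the shaft end. My last depth readings put the loop at about 1.85 rad with the gripper clear; no verdict was returned.

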